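# Demould the bud vases and shelve them by height

### The arm

A 6-joint arm with a two-finger parallel gripper is mounted at the origin on the work surface. World frame = base frame: x ahead of the robot, y to its left, z up, the work surface at z = 0. Lengths are in m, angles in degrees, forces in N, time in s.
With the tool pointing down it reaches from about 0.275 to 0.75 m from the base axis. Payload 10.2 kg.
Tool frame: the origin (TCP) lies where the fingers leave the gripper's body, on its centre line; the fingertips stand 64 mm ahead of it and the grasp point (between the pads) lies 45 mm ahead of it (bot.tip_extent is the z of the fingertips in the tool frame, in m); z points along the fingers, y is the line along which they close (so a half turn about z gives the same grasp; the last joint's range is limited). The gripper opens to 88 mm and grips with 3 to 60 N. Pads are 18 mm wide; open, the fingers measure 123 mm over their backs; the gripper's body (75 mm by 187 mm) begins 45 mm behind the grasp point.
Start: joints at [-78.805, 17.928, 85.812, -0, 76.261, -12.8], TCP at [0.213, -0.48, 0.303] pointing down, gripper open.
Joint ranges: [-168.41, 168.41], [-55.51, 124.54], [10.69, 146.95], [-70.63, 250.63], [1, 178], [-165.06, 165.06]. Speed limits (degrees/s): [136.94, 136.94, 172.46, 180, 180, 180].

### API

Orientations are given as [roll, pitch, yaw] about the fixed x, y, z axes, in that order (R = Rz(yaw) Ry(pitch) Rx(roll)).
In Python, from station import bot, viewer gives the robot as it stands.
- The arm moves only by the shell command python3 -m creep 'ROWS' [OPENING] [FORCE]. ROWS is JSON, a list of rows, each a list of 6 numbers: the shift along the tool's x, y, z in cm, then the turn, a rotation vector about the tool's x, y, z in units of 6 degrees (1.0 is 6 degrees). A call has 1 to 12 rows; each row is the pose to reach, as a shift and turn from the pose commanded when the call began, along the tool's axes at that moment; what a row does not reach only later rows make up. A row lasts 1/12 s, in which the tool goes at most 41.7 mm and 7.16 degrees, less where a joint would pass 70% of its speed; a pose out of reach is approached as far as the arm can. A call with a gripper value outside its range is refused whole. OPENING is the opening, from -1 (shut) to 1 (fully open), set as the call begins (- or left out, the last holds). The fingers move at their own pace and stop on an object; FORCE is the grip in N (left out, the last holds). Time passes only in rows, so rows that repeat a pose let the fingers close. It gives the time, the measured TCP pose, the force, the opening and the grip force at its end, in the units of the state.
- bot.observe(): the state, without advancing time (a new reading comes with each control period).
- viewer.grab_frame(name): name is "scene" or "top" or "wrist"; returns a dict with "frame" (420x560x3 uint8, red, green, blue), "K" (3x3 intrinsics, pixels), "R" (3x3) and "t" (3): a world point X has camera coordinates R X + t; the wrist camera has in their place "tool_from_camera" (4x4, takes a point from camera to tool coordinates, whose origin is the TCP and whose axes are the flange's). Camera axes: x right, y down, z forward; pixel columns grow to the right and rows downward; lengths in m; the calibration is good to about 2 mm. The wrist camera is an equidistant fisheye: a pixel r from the principal point sees the ray r / f radians off the axis. A picture is of the moment at which its call begins: read the wrist's pose just before it. There is no depth.
- bot.finish_job(): hands the job in; it is judged then, once.
The state is a dict: "time": time; "joint_pos": joint angles; "joint_vel": joint speeds; "effort": joint torques, N m; "tcp_pos": TCP position; "tcp_rot": TCP orientation; "contact_force": force on the tool from outside, world axes, zero at the start; "wrist_torque": the same for the moment, N m; "gripper_width": finger opening in m; "grip_force": force on a finger pad.
Only numpy, scipy, OpenCV 4.12 (cv2) and the standard library are available. Lean on these libraries where they do the work, as an engineer would, in place of code of your own. Each camera call takes 0.05 s, during which the arm holds its last target. There are 200 camera calls.

### The job

Lift the bud vases that are there out of their plaster moulds, together with any that already stand free on the slab, and shelve all of them upright on the stepped ware rack: each on the tier with the least headroom that still clears it (short below, medium in the middle, tall at the top), slid back until it is wholly under the board above. Handle them gently - set down, never dropped or tipped over - and leave the tools and other pottery things on the bench where they are.

Things in the scene. Friction and masses are not known exactly. Their poses are not given: they have to be found in the camera images.
- rack: fixed plywood ware rack, three tiers stepped like a stair: each board juts 62 mm farther forward than the one above. 230 wide (y), 276 deep (x), 327 mm high; open front, sides and back. Origin: centre of underside; x points from its open front to its back. Board thickness 15 mm (base), 12 mm (others). Front edges at x = -138 (base), -76, -14 and 48 mm (roof); all end at x = 138 mm.
- tier_low (a point): low tier: floor 15 mm above the slab, headroom 62 mm; the point lies on its floor, midway across, below the mid board's front edge; axes as the rack's. In front of it is a 62 mm open lip to set ware down on before sliding it back, pushed low so it does not tip. Holds 2 side by side: 200 mm clear between the 15 mm corner posts. A back lath (206 mm behind the point) is the stop.
- tier_mid (a point): mid tier: floor 89 mm above the slab, headroom 90 mm; the point lies on its floor, midway across, below the high board's front edge; axes as the rack's. In front of it is a 62 mm open lip to set ware down on before sliding it back, pushed low so it does not tip. Holds 2 side by side: 200 mm clear between the 15 mm corner posts. A back lath (144 mm behind the point) is the stop.
- tier_high (a point): high tier: floor 191 mm above the slab, headroom 124 mm; the point lies on its floor, midway across, below the roof's front edge; axes as the rack's. In front of it is a 62 mm open lip to set ware down on before sliding it back, pushed low so it does not tip. Holds 2 side by side: 200 mm clear between the 15 mm corner posts. A back lath (82 mm behind the point) is the stop.
- mould1: fixed lower half of a two-part plaster mould: a white block 105 x 105 x 55 mm with a round upright cavity 61 mm wide and 28 mm deep in the middle of its top face (the upper half is off and stacked aside). Origin at the centre of its underside. Holds tall1 at the start, or is empty if that vase is absent; leave the mould where it is.
- mould2: fixed lower half of a two-part plaster mould: a white block 105 x 105 x 55 mm with a round upright cavity 61 mm wide and 28 mm deep in the middle of its top face (the upper half is off and stacked aside). Origin at the centre of its underside. Holds tall2 at the start, or is empty if that vase is absent; leave the mould where it is.
- mould3: fixed lower half of a two-part plaster mould: a white block 105 x 105 x 55 mm with a round upright cavity 61 mm wide and 28 mm deep in the middle of its top face (the upper half is off and stacked aside). Origin at the centre of its underside. Holds medium1 at the start, or is empty if that vase is absent; leave the mould where it is.
- mould4: fixed lower half of a two-part plaster mould: a white block 105 x 105 x 55 mm with a round upright cavity 61 mm wide and 28 mm deep in the middle of its top face (the upper half is off and stacked aside). Origin at the centre of its underside. Holds medium2 at the start, or is empty if that vase is absent; leave the mould where it is.
- tall1: tall off-white slip-cast bud vase: a straight upright cylinder 56 mm across and 112 mm high, rounded shoulder, flat top with a 14 mm stem hole. Origin at the centre of its underside, z up its axis. About 200 g, firm enough to hold by its side. Starts loose in a plaster mould's cavity, foot 28 mm below the mould's top face, 84 mm standing proud; lift straight up. May be absent.
- tall2: tall off-white slip-cast bud vase: a straight upright cylinder 56 mm across and 112 mm high, rounded shoulder, flat top with a 14 mm stem hole. Origin at the centre of its underside, z up its axis. About 200 g, firm enough to hold by its side. Starts loose in a plaster mould's cavity, foot 28 mm below the mould's top face, 84 mm standing proud; lift straight up. May be absent.
- medium1: medium off-white slip-cast bud vase: a straight upright cylinder 56 mm across and 78 mm high, rounded shoulder, flat top with a 14 mm stem hole. Origin at the centre of its underside, z up its axis. About 150 g, firm enough to hold by its side. Starts loose in a plaster mould's cavity, foot 28 mm below the mould's top face, 50 mm standing proud; lift straight up. May be absent.
- medium2: medium off-white slip-cast bud vase: a straight upright cylinder 56 mm across and 78 mm high, rounded shoulder, flat top with a 14 mm stem hole. Origin at the centre of its underside, z up its axis. About 150 g, firm enough to hold by its side. Starts loose in a plaster mould's cavity, foot 28 mm below the mould's top face, 50 mm standing proud; lift straight up. May be absent.
- short1: short off-white slip-cast bud vase: a straight upright cylinder 56 mm across and 50 mm high, rounded shoulder, flat top with a 14 mm stem hole. Origin at the centre of its underside, z up its axis. About 110 g, firm enough to hold by its side. At the start it stands free on the slab, already out of its mould. May be absent.
- short2: short off-white slip-cast bud vase: a straight upright cylinder 56 mm across and 50 mm high, rounded shoulder, flat top with a 14 mm stem hole. Origin at the centre of its underside, z up its axis. About 110 g, firm enough to hold by its side. At the start it stands free on the slab, already out of its mould. May be absent.
- bowl: empty stainless steel bowl, 170 mm across, 60 mm high; not part of the job, leave it where it is. Origin at the centre of its underside.
- rib: white silicone kidney rib lying flat, about 58 x 116 x 8 mm; not part of the job, leave it where it is. Origin at the centre of its underside.
- stand: wooden trimming stand, 96 mm across, 64 mm high; not part of the job, leave it where it is. Origin at the centre of its underside.
- cup: speckled brown stoneware cup, 78 mm across, 85 mm high; not part of the job, leave it where it is. Origin at the centre of its underside.
- roller: wooden rolling pin on two small cradles, 48 mm thick, 270 mm long; not part of the job, leave it where it is. Origin at the centre of its underside.
Things that resemble listed ones, but are neither listed nor needed, are in the scene too. What is shaped like the medium2 but red or yellow is not meant.

How it is judged (in metres and radians):
At the end, for the whole second after the job is handed in: every vase present stands upright (within 0.1 rad) and at rest on its own tier (short: low, medium: mid, tall: high), its foot on the board (within 8 mm), between the posts, and under the board above with at most 6 mm of it still in front of that board's edge (x of tall1 in the frame of tier_high between 0.022 and 0.205 m and y of tall1 in the frame of tier_high between -0.075 and 0.075 m and z of tall1 in the frame of tier_high between -0.008 and 0.008 m and angle between each of tall1, tall2, medium1, medium2, short1, short2's own z axis and vertical below 0.1 rad and linear speed of each of tall1, tall2, medium1, medium2, short1, short2 below 0.02 m/s and x of tall2 in the frame of tier_high between 0.022 and 0.205 m and y of tall2 in the frame of tier_high between -0.075 and 0.075 m and z of tall2 in the frame of tier_high between -0.008 and 0.008 m and x of medium1 in the frame of tier_mid between 0.022 and 0.205 m and y of medium1 in the frame of tier_mid between -0.075 and 0.075 m and z of medium1 in the frame of tier_mid between -0.008 and 0.008 m and x of medium2 in the frame of tier_mid between 0.022 and 0.205 m and y of medium2 in the frame of tier_mid between -0.075 and 0.075 m and z of medium2 in the frame of tier_mid between -0.008 and 0.008 m and x of short1 in the frame of tier_low between 0.022 and 0.205 m and y of short1 in the frame of tier_low between -0.075 and 0.075 m and z of short1 in the frame of tier_low between -0.008 and 0.008 m and x of short2 in the frame of tier_low between 0.022 and 0.205 m and y of short2 in the frame of tier_low between -0.075 and 0.075 m and z of short2 in the frame of tier_low between -0.008 and 0.008 m); the robot touches nothing.
It fails at once if a bystander (bowl, rib, stand, cup or rolling pin) is pushed more than 3 cm from its place (distance of any of bowl, rib, stand, cup, roller from where it was at the start of the episode above 0.03 m).
It fails at once if a medium or tall vase is tipped over (angle between any of tall1, tall2, medium1, medium2's own z axis and vertical above 0.6 rad).
It fails at once if a vase is dropped: it falls out of the fingers faster than 0.6 m/s (from over about 2 cm) ((linear speed of tall1 above 0.6 m/s and contact force between the fingers and tall1 below 0.3 N) or (linear speed of tall2 above 0.6 m/s and contact force between the fingers and tall2 below 0.3 N) or (linear speed of medium1 above 0.6 m/s and contact force between the fingers and medium1 below 0.3 N) or (linear speed of medium2 above 0.6 m/s and contact force between the fingers and medium2 below 0.3 N) or (linear speed of short1 above 0.6 m/s and contact force between the fingers and short1 below 0.3 N and height (world z) of short1 above 0.05 m) or (linear speed of short2 above 0.6 m/s and contact force between the fingers and short2 below 0.3 N and height (world z) of short2 above 0.05 m)).
Of tall1, tall2, medium1, medium2, short1, short2 only 4 to 6 are there at a start; the rules pass over those that are not, and their reading is None.
At some moment in a run one of short1, short2 may be knocked a few centimetres aside while the robot is not near it.
It also fails if it takes over 210 s, if anything falls off the work surface, if the arm or the gripper's body presses on something with over 40 N, if the wrist force passes 120 N, or if a joint passes its speed limit or range.

## Working session

There is one attempt and no reset: what is moved stays moved. The work goes in short steps, Python scripts to look and compute and a shell command to move; the robot and the scene stay as the last step left them, time stands still between calls to the robot, and variables do not carry over. Pictures are saved under pics/ and viewed, at most 14 in all, crops included, and the job is handed in when it is done.

```bash
ls; mkdir -p pics; cat > h.py <<'E'
import numpy as np,cv2
from station import bot,viewer
def save(n,f): cv2.imwrite('pics/'+n,cv2.cvtColor(f,cv2.COLOR_RGB2BGR))
def ray(d,u,v):
    r=np.linalg.inv(d['K'])@[u,v,1.]; R=np.array(d['R']);t=np.array(d['t'])
    return -R.T@t, R.T@r
def plane(d,u,v,z):
    o,r=ray(d,u,v); return o+r*(z-o[2])/r[2]
def proj(d,X):
    p=np.array(d['K'])@(np.array(d['R'])@np.array(X)+d['t']); return p[:2]/p[2]
E
python3 - <<'E'
from h import *
import pickle
s=bot.observe();print(s)
for n in('scene','top'):
    d=viewer.grab_frame(n);save(n+'.png',d['frame']);pickle.dump(d,open(n+'.pkl','wb'));o,_=ray(d,0,0);print(n,o,d['K'])
E
```

```text
pics
{'time': 0.0, 'joint_pos': array([-7.88038963e+01,  1.79575979e+01,  8.58503769e+01, -1.51803616e-03,
        7.62612145e+01, -1.28001343e+01]), 'joint_vel': array([-0.06294577,  0.09058003, -0.06448043,  0.07709062,  0.12058477,
        0.01325348]), 'effort': array([ 6.73688510e-05, -4.02208364e+01, -2.52268177e+01,  6.93813432e-02,
        3.52131156e-02, -9.49761511e-05]), 'tcp_pos': array([ 0.2134572 , -0.47947997,  0.30220138]), 'tcp_rot': array([-1.79932204e+02, -1.38913996e-02,  2.39965912e+01]), 'contact_force': array([ 0.53532385, -0.17744879,  0.56775496]), 'wrist_torque': array([0.03475594, 0.04811961, 0.02285753]), 'grip_force': 0.0, 'gripper_width': 0.08800763117526857}
scene [1.52625903 0.06935657 0.90852645] [[442.89961298   0.         280.44786341]
 [  0.         442.89961298 211.95854136]
 [  0.           0.           1.        ]]
top [0.49211855 0.0278265  1.14393115] [[401.29659479   0.         279.04344269]
 [  0.         401.29659479 209.3656862 ]
 [  0.           0.           1.        ]]
```

View pics/scene.png

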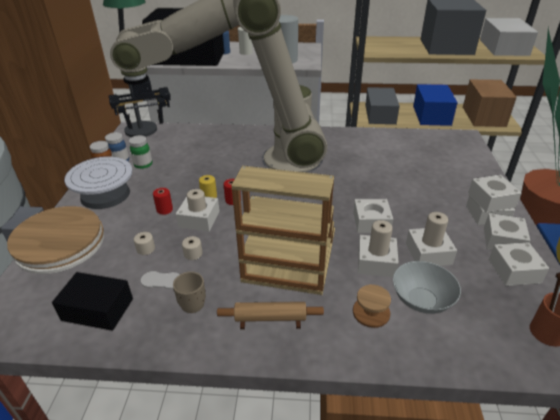

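View pics/top.png

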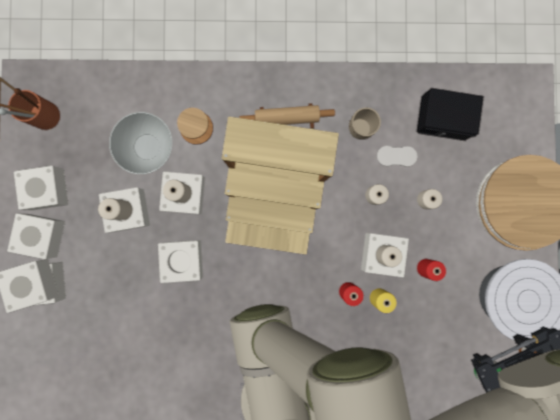

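In both views I see five vases:

| Vase | Top px | Scene px |
|---|---|---|
| Tall | (112,208) | (437,230) |
| Tall | (175,190) | (381,238) |
| Medium | (392,257) | (196,202) |
| Short | (378,194) | (192,247) |
| Short | (432,199) | (145,242) |

- **Lookalikes, not wanted:** red at top (352,294) and (433,270), yellow at (385,301), empty mould at (180,262), and the stacked mould halves at the left.
- **Rack:** it sits at the centre, with its steps towards the robot.

Next I triangulate the stem holes and the rack corners.

```bash
cat >> h.py <<'E'
def tri(ds,ps):
    A=np.zeros((3,3));b=np.zeros(3);L=[]
    for d,p in zip(ds,ps):
        o,r=ray(d,*p);r=r/np.linalg.norm(r);P=np.eye(3)-np.outer(r,r);A+=P;b+=P@o;L.append((P,o))
    X=np.linalg.solve(A,b); return X,[round(1e3*np.linalg.norm(P@(X-o)),1) for P,o in L]
def hole(d,u,v,w=9):
    "stem hole: darkness centroid in a window round (u,v)"
    g=cv2.cvtColor(d['frame'],cv2.COLOR_RGB2GRAY).astype(float)
    for w in (w,5):
        u0,v0=int(round(u)),int(round(v));p=g[v0-w:v0+w+1,u0-w:u0+w+1]
        bh=cv2.morphologyEx(g.astype(np.uint8),cv2.MORPH_BLACKHAT,cv2.getStructuringElement(cv2.MORPH_ELLIPSE,(13,13)))[v0-w:v0+w+1,u0-w:u0+w+1].astype(float)
        bh[bh<.5*bh.max()]=0
        yy,xx=np.mgrid[v0-w:v0+w+1,u0-w:u0+w+1]
        u,v=(bh*xx).sum()/bh.sum(),(bh*yy).sum()/bh.sum()
    return u,v
E
python3 - <<'E'
from h import *
import pickle
S=pickle.load(open('scene.pkl','rb'));T=pickle.load(open('top.pkl','rb'))
for n,a,b in [('tallA',(110,209),(437,217)),('tallB',(174,190),(381,226)),('med',(393,257),(196,194)),('shA',(378,194),(192,241)),('shB',(432,199),(145,237))]:
    pa=hole(T,*a,6);pb=hole(S,*b,6);X,e=tri([T,S],[pa,pb]);print(n,np.round(pa,1),np.round(pb,1),np.round(X,3),e)
def crop(d,x0,y0,x1,y1,k):
    return cv2.resize(d['frame'][y0:y1,x0:x1],None,fx=k,fy=k,interpolation=cv2.INTER_CUBIC)
save('rt.png',crop(T,210,110,350,265,5)); 
a=crop(S,225,160,345,300,4);save('rs.png',a)
b=np.hstack([crop(S,120,180,220,260,4),crop(S,350,200,450,280,4)]);save('vs.png',b)
E
```

```text
tallA [108.2 208.4] [437.9 216.6] [0.529 0.433 0.138] [np.float64(0.2), np.float64(0.2)]
tallB [172.7 189.5] [382.1 225.1] [0.577 0.274 0.139] [np.float64(0.4), np.float64(0.4)]
med [392.2 256.4] [196.7 190.9] [ 0.407 -0.282  0.112] [np.float64(2.3), np.float64(2.3)]
shA [378.8 193.5] [190.6 241.1] [ 0.574 -0.268  0.049] [np.float64(0.2), np.float64(0.2)]
shB [432.5 198.3] [142.3 236.3] [ 0.561 -0.417  0.049] [np.float64(0.2), np.float64(0.2)]
```

View pics/rt.png

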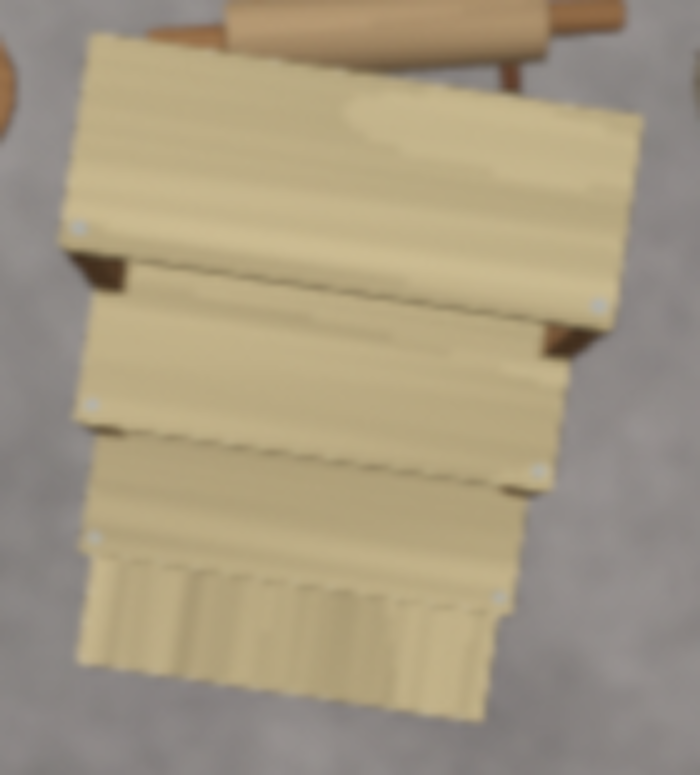

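View pics/rs.png

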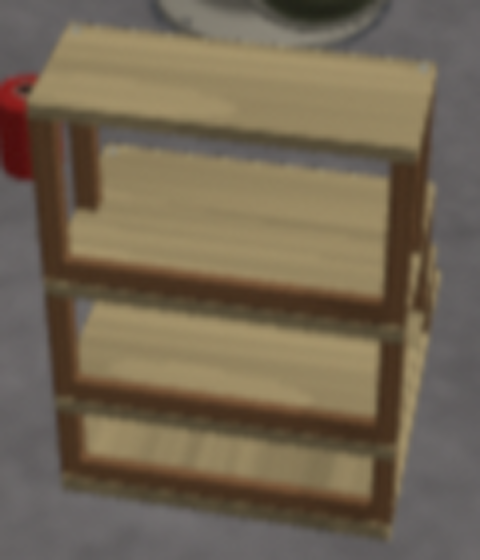

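View pics/vs.png

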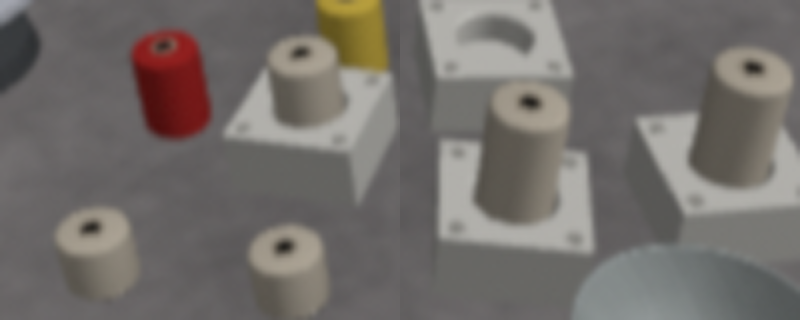

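The crops show plain beige vases, two tall in moulds and one medium in its mould (hole at crop (301,52), which is scene (195.2,193)), plus two short free. Red and yellow are separate. The rack's corners are clear, so I fit its pose now.

```bash
python3 - <<'E'
from h import *
import pickle
S=pickle.load(open('scene.pkl','rb'));T=pickle.load(open('top.pkl','rb'))
X,e=tri([T,S],[(392.2,256.4),(195.2,193)]);print('med',np.round(X,3),e)
for n,a,b in [('roofFR',(332,176),(242.5,166.8)),('roofFL',(222.4,159.2),(333.8,176.2)),('roofBR',(338.4,133.6),(233,186)),('roofBL',(229,117),(328.8,197.5)),('highFL',(225,194),(333.7,206)),('midFL',(226,220),(334.5,227.5))]:
    X,e=tri([T,S],[a,b]);print(n,np.round(X,3),e)
# fit pose from top-view corners on known planes
c=[(48,-115,.327,332,176),(48,115,.327,222.4,159.2),(138,-115,.327,338.4,133.6),(138,115,.327,229,117),(-14,115,.191,225,194),(-14,-115,.191,320.4,208),(-76,115,.089,226,220),(-76,-115,.089,312,232.4),(-138,115,.015,225.6,242.4),(-138,-115,.015,306.8,254)]
A=np.array([x[:2] for x in c])/1e3;B=np.array([plane(T,x[3],x[4],x[2])[:2] for x in c])
a=A-A.mean(0);b=B-B.mean(0);th=np.arctan2((a[:,0]*b[:,1]-a[:,1]*b[:,0]).sum(),(a*b).sum())
R=np.array([[np.cos(th),-np.sin(th)],[np.sin(th),np.cos(th)]]);o=B.mean(0)-R@A.mean(0)
print('rack',o,np.degrees(th));print(np.round(1e3*(B-(A@R.T+o)),1))
E
```

```text
med [ 0.406 -0.287  0.103] [np.float64(0.8), np.float64(0.8)]
roofFR [ 0.59  -0.097  0.32 ] [np.float64(0.7), np.float64(0.7)]
roofFL [0.624 0.129 0.323] [np.float64(1.1), np.float64(1.1)]
roofBR [ 0.678 -0.109  0.322] [np.float64(2.3), np.float64(2.3)]
roofBL [0.711 0.115 0.322] [np.float64(0.9), np.float64(0.9)]
highFL [0.562 0.139 0.187] [np.float64(1.2), np.float64(1.2)]
midFL [0.501 0.15  0.061] [np.float64(1.5), np.float64(1.5)]
rack [0.55869438 0.02153487] -8.297977105199928
[[-0.4  2.1]
 [ 0.2 -1.4]
 [-1.9  1.5]
 [-1.9 -1.4]
 [ 0.3 -0.4]
 [ 0.5  0.3]
 [ 0.8 -0.7]
 [ 1.6  1.1]
 [ 0.1 -0.5]
 [ 0.7 -0.6]]
```

```bash
cat > go.py <<'E'
import sys,numpy as np
from scipy.spatial.transform import Rotation as Ro
O=np.array([.5587,.0215]);TH=-8.3
def rack(x,y,z):
    c,s=np.cos(np.radians(TH)),np.sin(np.radians(TH)); return np.array([O[0]+c*x-s*y,O[1]+s*x+c*y,z])
def inv(p):
    c,s=np.cos(np.radians(TH)),np.sin(np.radians(TH)); d=np.array(p[:2])-O; return np.array([c*d[0]+s*d[1],-s*d[0]+c*d[1],p[2]])
def Rt(psi,t): return Ro.from_euler('ZYX',[psi,-t,180],degrees=True)
def cur():
    from station import bot
    s=bot.observe(); return s,np.array(s['tcp_pos']),Ro.from_euler('xyz',s['tcp_rot'],degrees=True)
def plan(wps):
    "wps: list of (grasp point xyz, psi, tilt); rows all relative to the present pose"
    s,p,R=cur()
    g=p+R.apply([0,0,.045]); print('t %.1f grasp'%s['time'],g.round(4),'rack',(inv(g)*1e3).round(1),'w %.4f F %.1f'%(s['gripper_width'],s['grip_force']),'q',np.round(s['joint_pos']),'cf',np.round(s['contact_force'],1))
    last=np.zeros(3)
    for gp,psi,t in wps:
        T=Rt(psi,t);d=R.inv().apply(np.array(gp)-T.apply([0,0,.045])-p)*100;w=np.degrees((R.inv()*T).as_rotvec())/6
        print(np.round(d,2).tolist()+np.round(w,2).tolist(),'cm %.1f'%np.linalg.norm(d-last));last=d
E
python3 - <<'E'
from go import *
plan([((.574,-.268,.16),-8.3,30),((.574,-.268,.031),-8.3,30)])
E
```

```text
t 0.1 grasp [ 0.2135 -0.4794  0.2572] rack [-269.3 -545.5  257.2] w 0.0882 F 0.0 q [-79.  18.  86.   0.  76. -13.] cf [-0.  -0.3 -0.4]
[39.63, -5.85, 10.34, -1.42, 4.87, 5.26] cm 41.4
[39.63, -5.83, 23.24, -1.42, 4.87, 5.26] cm 12.9
```

```bash
python3 -m creep '[[6,-1,1,-0.2,0.8,0.9],[10,-1.5,2.5,-0.3,1.2,1.3],[13,-2,3.5,-0.5,1.6,1.7],[17,-2.5,4.5,-0.6,2.1,2.2],[20,-3,5,-0.7,2.4,2.6],[23,-3.5,6,-0.8,2.8,3],[26,-4,7,-0.9,3.2,3.5],[30,-4.5,8,-1.1,3.7,4],[33,-5,8.7,-1.2,4.1,4.4],[36.5,-5.5,9.5,-1.3,4.5,4.8],[39.6,-5.9,10.3,-1.4,4.9,5.3],[39.6,-5.9,10.3,-1.4,4.9,5.3]]' 1 20
python3 - <<'E'
from h import *
from go import *
S=viewer.grab_frame('scene');T=viewer.grab_frame('top')
for n,b in [('shA',(190.6,241)),('shB',(142.3,236.3))]:
    pb=hole(S,*b,5);print(n,np.round(pb,1),plane(S,*pb,.049).round(3))
save('a1.png',S['frame'])
plan([((.574,-.268,.16),-8.3,30),((.574,-.268,.031),-8.3,30)])
E
```

```text
time: 1.1
tcp_pos: [0.5533, -0.261, 0.1974]
tcp_rot: [-179.6, -30.1, -8.6]
contact_force: [-1.1, -0.6, -0.5]
gripper_width: 0.088
grip_force: 0.0
shA [190.6 241.1] [ 0.574 -0.269  0.049]
shB [142.3 236.4] [ 0.561 -0.417  0.049]
t 1.2 grasp [ 0.5737 -0.2671  0.1601] rack [  56.5 -283.4  160.1] w 0.0882 F 0.0 q [-41.  26.  95.  28.  36.  38.] cf [-0.1 -1.3  0.6]
[0.04, 0.08, 0.03, -0.02, -0.01, -0.03] cm 0.1
[-6.43, 0.12, 11.19, -0.02, -0.01, -0.03] cm 12.9
```

```bash
python3 -m creep '[[-1.3,0.1,2.2,0,0,0],[-2.6,0.1,4.5,0,0,0],[-3.9,0.1,6.7,0,0,0],[-5.2,0.1,9,0,0,0],[-6.4,0.1,11.2,0,0,0],[-6.4,0.1,11.2,0,0,0],[-6.4,0.1,11.2,0,0,0]]' 1 20
python3 -m creep '[[0,0,0,0,0,0],[0,0,0,0,0,0],[0,0,0,0,0,0],[0,0,0,0,0,0],[0,0,0,0,0,0],[0,0,0,0,0,0]]' -1 20
python3 - <<'E'
from go import *
a=rack(-230,-50,0) if 0 else None
plan([((.574,-.268,.16),-8.3,30),((.40,-.20,.16),-8.3,30),(rack(-.19,-.046,.15),-8.3,30),(rack(-.19,-.046,.051),-8.3,30),(rack(-.088,-.046,.051),-8.3,30)])
E
```

```text
time: 1.78
tcp_pos: [0.5515, -0.2663, 0.0708]
tcp_rot: [-179.8, -30.1, -8.7]
contact_force: [0.2, 0.8, -1.0]
gripper_width: 0.0882
grip_force: 0.0
time: 2.28
tcp_pos: [0.5523, -0.2655, 0.0714]
tcp_rot: [-179.8, -30.2, -8.6]
contact_force: [-3.7, 1.7, 5.0]
gripper_width: 0.0555
grip_force: 20.0
t 2.3 grasp [ 0.5747 -0.2688  0.0325] rack [  57.7 -284.9   32.5] w 0.0555 F 20.0 q [-41.  38.  99.  44.  23.  19.] cf [-3.7  1.7  5. ]
[6.37, -0.1, -11.06, -0.0, -0.04, -0.04] cm 12.8
[-9.38, -4.25, -20.22, -0.0, -0.04, -0.04] cm 18.7
[-15.58, -23.83, -22.62, -0.0, -0.04, -0.04] cm 20.7
[-20.56, -23.81, -14.06, -0.0, -0.04, -0.04] cm 9.9
[-11.75, -23.85, -8.93, -0.0, -0.04, -0.04] cm 10.2
```

```bash
python3 -m creep '[[1.6,0,-2.8,0,0,0],[3.2,0,-5.5,0,0,0],[4.8,-0.1,-8.3,0,0,0],[6.4,-0.1,-11,0,0,0],[3.2,-1,-12.9,0,0,0],[0,-2,-14.7,0,0,0],[-3.1,-3,-16.5,0,0,0],[-6.2,-3.6,-18.4,0,0,0],[-9.4,-4.2,-20.2,0,0,0],[-10.5,-7.5,-20.6,0,0,0],[-11.5,-10.8,-21,0,0,0],[-12.5,-14,-21.4,0,0,0]]' - 20
python3 - <<'E'
from go import *
plan([(rack(-.19,-.046,.15),-8.3,30),(rack(-.19,-.046,.051),-8.3,30),(rack(-.088,-.046,.051),-8.3,30),(rack(-.088,-.046,.0475),-8.3,30)])
E
```

```text
time: 3.28
tcp_pos: [0.3585, -0.0946, 0.1933]
tcp_rot: [-179.8, -30.2, -8.8]
contact_force: [1.5, -0.3, -1.3]
gripper_width: 0.0557
grip_force: 20.0
t 3.3 grasp [ 0.3809 -0.0979  0.1544] rack [-158.7 -143.8  154.4] w 0.0557 F 20.0 q [-42.  -3. 134.  36.  28.  29.] cf [ 1.5 -0.3 -1.3]
[-2.98, -9.76, -1.2, 0.01, -0.03, -0.07] cm 10.3
[-7.96, -9.73, 7.35, 0.01, -0.03, -0.07] cm 9.9
[0.86, -9.79, 12.48, 0.01, -0.03, -0.07] cm 10.2
[0.68, -9.79, 12.78, 0.01, -0.03, -0.07] cm 0.3
```

```bash
python3 -m creep '[[0.9,-3.3,0.8,0,0,0],[1.8,-6.5,1.6,0,0,0],[3.5,-9.8,2.6,0,0,0],[2.3,-9.8,4.8,0,0,0],[1,-9.8,7,0,0,0],[-0.3,-9.8,9.1,0,0,0],[-1.5,-9.8,11.1,0,0,0],[-0.3,-9.8,11.8,0,0,0],[0.9,-9.8,12.5,0,0,0],[0.9,-9.8,12.5,0,0,0]]' - 20
python3 - <<'E'
from go import *
plan([(rack(-.088,-.046,.0475),-8.3,30)])
E
```

```text
time: 4.12
tcp_pos: [0.4447, -0.0084, 0.0888]
tcp_rot: [-179.7, -30.1, -8.6]
contact_force: [0.3, 2.8, 9.9]
gripper_width: 0.0554
grip_force: 20.0
t 4.1 grasp [ 0.467  -0.0115  0.0498] rack [-85.9 -45.9  49.8] w 0.0554 F 20.0 q [-18.  22. 127.  76.   5.   5.] cf [0.3 2.8 9.9]
[-0.29, 0.0, 0.1, -0.02, -0.01, -0.05] cm 0.3
```

```bash
python3 -m creep '[[-0.1,0,0.1,0,0,0],[-0.1,0,0.1,0,0,0],[-0.1,0,0.1,0,0,0],[-0.1,0,0.1,0,0,0]]' 0.5 20
python3 -m creep '[[0,0,-1.5,0,0,0],[0,0,-3.5,0,0,0],[0,0,-5.5,0,0,0],[0,0,-7.5,0,0,0],[-1,0,-8.5,0,0,0],[-1,0,-8.5,0,0,0]]' 0.5 20
python3 - <<'E'
from go import *
from h import *
S=viewer.grab_frame('scene');T=viewer.grab_frame('top')
save('b1.png',np.hstack([cv2.resize(T['frame'][150:290,190:340],None,fx=2.6,fy=3),cv2.resize(S['frame'][160:300,225:345],None,fx=3,fy=3)]))
# push: tip front corner at xf, height hf -> grasp point: back from the tip 19 mm, 9 mm behind
def push(xf,y,zf,t=30):
    s,c=np.sin(np.radians(t)),np.cos(np.radians(t)); return (rack(xf-.009*c-.019*s,y,zf-.009*s+.019*c),-8.3,t)
for t in (30,20): plan([push(-.14,-.046,.035,t),push(-.125,-.046,.035,t),push(-.078,-.046,.035,t)])
E
```

```text
time: 4.45
tcp_pos: [0.4436, -0.0086, 0.089]
tcp_rot: [-179.8, -30.2, -8.6]
contact_force: [0.5, -0.1, -0.1]
gripper_width: 0.0661
grip_force: 0.0
time: 4.95
tcp_pos: [0.3909, -0.0008, 0.1597]
tcp_rot: [-180.0, -30.4, -8.5]
contact_force: [0.3, 0.3, -0.7]
gripper_width: 0.0661
grip_force: 0.0
t 5.0 grasp [ 0.4155 -0.0045  0.1191] rack [-138.   -46.4  119.1] w 0.0661 F 0.0 q [-20.   5. 133.  27.  14.  54.] cf [ 1.  -0.7 -0.7]
[-5.29, -0.02, 5.25, -0.0, -0.06, -0.05] cm 7.5
[-3.99, -0.02, 6.01, -0.0, -0.06, -0.05] cm 1.5
[0.06, -0.04, 8.39, -0.0, -0.06, -0.05] cm 4.7
t 5.0 grasp [ 0.4155 -0.0045  0.1191] rack [-138.   -46.4  119.1] w 0.0661 F 0.0 q [-20.   5. 133.  27.  14.  54.] cf [ 1.  -0.7 -0.7]
[-4.16, -0.02, 5.2, -0.01, -1.72, -0.05] cm 6.7
[-2.87, -0.03, 5.96, -0.01, -1.72, -0.05] cm 1.5
[1.19, -0.05, 8.33, -0.01, -1.72, -0.05] cm 4.7
```

View pics/b1.png

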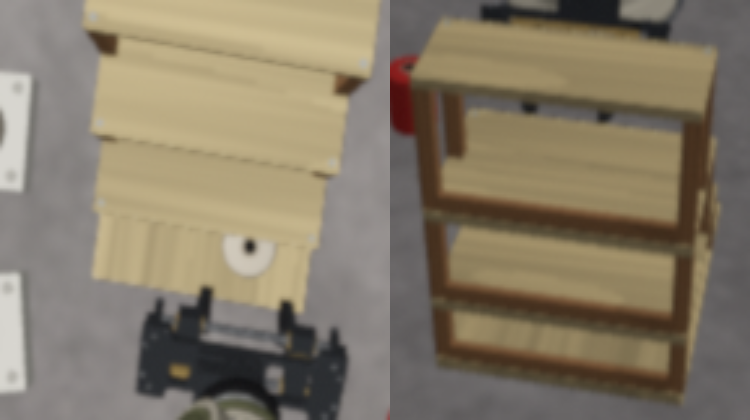

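```bash
python3 -m creep '[[-1,0,1.3,0,-0.4,0],[-2.1,0,2.6,0,-0.9,0],[-3.1,0,3.9,0,-1.3,0],[-4.2,0,5.2,0,-1.7,0],[-4.2,0,5.2,0,-1.7,0],[-4.2,0,5.2,0,-1.7,0],[-4.2,0,5.2,0,-1.7,0]]' -1 20
python3 - <<'E'
from go import *
def push(xf,y,zf,t=30):
    s,c=np.sin(np.radians(t)),np.cos(np.radians(t)); return (rack(xf-.009*c-.019*s,y,zf-.009*s+.019*c),-8.3,t)
plan([push(-.14,-.046,.035,20),push(-.12,-.046,.035,20),push(-.072,-.046,.035,20)])
E
cat >> go.py <<'E'
def push(xf,y,zf,t=30):
    s,c=np.sin(np.radians(t)),np.cos(np.radians(t)); return (rack(xf-.009*c-.019*s,y,zf-.009*s+.019*c),-8.3,t)
E
```

```text
time: 5.63
tcp_pos: [0.3832, 0.0005, 0.0912]
tcp_rot: [-179.8, -20.0, -8.6]
contact_force: [-0.4, -0.5, -0.3]
gripper_width: 0.0219
grip_force: 0.0
t 5.6 grasp [ 0.3984 -0.0017  0.0489] rack [-155.3  -46.1   48.9] w 0.0219 F 0.0 q [-20.  16. 132.  18.  13.  62.] cf [-0.4 -0.5 -0.3]
[0.06, -0.01, -0.07, -0.02, -0.0, -0.05] cm 0.1
[1.94, -0.02, 0.61, -0.02, -0.0, -0.05] cm 2.0
[6.45, -0.04, 2.26, -0.02, -0.0, -0.05] cm 4.8
```

```bash
python3 -m creep '[[0,0,0,0,0,0],[0.9,0,0.3,0,0,0],[1.5,0,0.5,0,0,0],[2.1,0,0.7,0,0,0],[2.7,0,0.95,0,0,0],[3.3,0,1.15,0,0,0],[3.9,0,1.35,0,0,0],[4.5,0,1.6,0,0,0],[5.1,0,1.8,0,0,0],[5.7,0,2,0,0,0],[6.3,0,2.2,0,0,0],[6.5,0,2.3,0,0,0]]' -1 20
python3 - <<'E'
from go import *
from h import *
S=viewer.grab_frame('scene');T=viewer.grab_frame('top')
save('b2.png',np.hstack([cv2.resize(T['frame'][150:290,190:340],None,fx=2.6,fy=3),cv2.resize(S['frame'][160:300,225:345],None,fx=3,fy=3)]))
plan([push(-.072,-.046,.035,20)])
for n,b in [('shB',(142.3,236.3))]:
    pb=hole(S,*b,5);print(n,np.round(pb,1),plane(S,*pb,.049).round(3))
E
```

```text
time: 6.63
tcp_pos: [0.4519, -0.0099, 0.0918]
tcp_rot: [-179.8, -20.0, -8.6]
contact_force: [-0.8, 0.8, 0.2]
gripper_width: 0.0003
grip_force: 0.3
t 6.7 grasp [ 0.4665 -0.0119  0.0493] rack [-86.4 -46.4  49.3] w 0.0004 F 0.0 q [-18.  22. 121.  11.  17.  71.] cf [ 0.   0.6 -0.5]
[-0.04, -0.04, -0.06, -0.01, 0.0, -0.04] cm 0.1
shB [142.3 236.3] [ 0.561 -0.418  0.049]
```

View pics/b2.png

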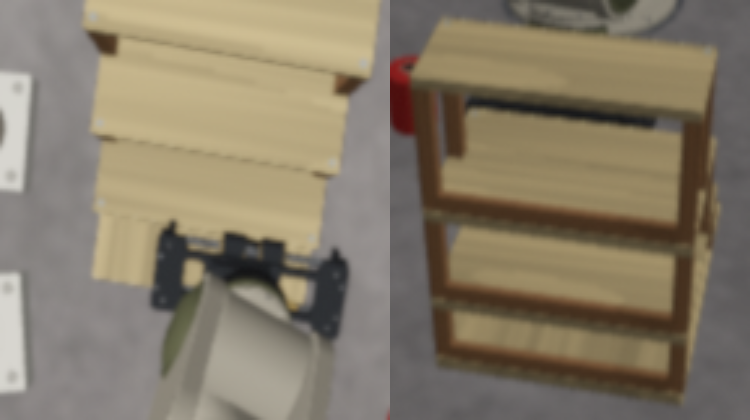

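```bash
python3 -m creep '[[-1.5,0,-0.5,0,0,0],[-4,0,-2,0,0,0],[-5.5,0,-4,0,0,0],[-5.5,0,-7,0,0,0],[-5.5,0,-7,0,0,0]]' 1 20
python3 - <<'E'
from go import *
from h import *
W=viewer.grab_frame('wrist');save('w1.png',W['frame'])
plan([((.40,-.20,.16),-8.3,30),((.561,-.417,.16),-8.3,30),((.561,-.417,.031),-8.3,30)])
E
```

```text
time: 7.15
tcp_pos: [0.3756, 0.0015, 0.1418]
tcp_rot: [-179.9, -20.3, -8.6]
contact_force: [1.6, -0.6, 0.2]
gripper_width: 0.0317
grip_force: 0.0
t 7.2 grasp [ 0.3918 -0.001   0.0983] rack [-161.9  -46.3   98.3] w 0.0356 F 0.0 q [-20.   7. 131.  11.  22.  69.] cf [ 0.4 -0.4 -0.4]
[4.92, 19.55, -4.46, -0.0, 1.62, -0.04] cm 20.6
[22.89, 38.62, 2.14, -0.0, 1.62, -0.04] cm 27.0
[18.42, 38.65, 14.24, -0.0, 1.62, -0.04] cm 12.9
```

View pics/w1.png

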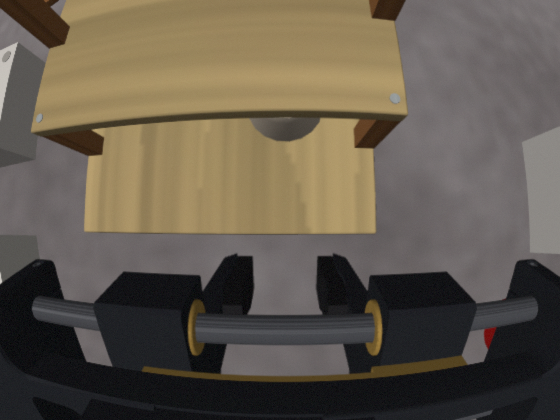

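The wrist view shows the vase standing under the mid board, with its near edge at about (285,141). I cast that pixel onto the floor.

```bash
cat >> go.py <<'E'
def wray(W,u,v):
    s,p,R=cur();K=W['K'];x,y=(u-K[0][2])/K[0][0],(v-K[1][2])/K[1][1];r=np.hypot(x,y)
    d=np.array([x/r*np.sin(r),y/r*np.sin(r),np.cos(r)]);M=np.array(W['tool_from_camera'])
    return p+R.apply(M[:3,3]),R.apply(M[:3,:3]@d)
def wplane(W,u,v,z):
    o,d=wray(W,u,v);return o+d*(z-o[2])/d[2]
E
python3 - <<'E'
from go import *
from h import *
W=viewer.grab_frame('wrist')
for u,v,z in [(285,141,.015),(252,122,.015),(320,122,.015),(85,232,.015),(376,233,.015),(36,132,.089),(405,115,.089)]: print(u,v,(inv(wplane(W,u,v,z))*1e3).round(1))
E
```

```text
285 141 [-69.4 -44.2  15. ]
252 122 [-54.4 -20.   15. ]
320 122 [-54.5 -70.   15. ]
85 232 [-135.9  116.2   15. ]
376 233 [-136. -109.   15.]
36 132 [-75.1 110.6  89. ]
405 115 [ -75.5 -106.7   89. ]
```

```bash
python3 -m creep '[[1,3.5,-1.5,0,0.4,0],[2,7,-3,0,0.8,0],[3.5,10.5,-4,0,1.2,0],[4.3,14,-4.3,0,1.4,0],[4.9,17,-4.5,0,1.6,0],[5,20,-4.5,0,1.6,0],[8,23.2,-3.4,0,1.6,0],[11,26.4,-2.3,0,1.6,0],[14,29.6,-1.2,0,1.6,0],[17,32.8,0,0,1.6,0],[20,36,1,0,1.6,0],[22.9,38.6,2.1,0,1.6,0]]' 1 20
python3 - <<'E'
from go import *
from h import *
S=viewer.grab_frame('scene')
pb=hole(S,142.3,236.3,5);X=plane(S,*pb,.049);print(X.round(4))
plan([((X[0],X[1],.031),-8.3,30)])
E
```

```text
time: 8.25
tcp_pos: [0.5293, -0.4028, 0.1936]
tcp_rot: [-179.7, -29.5, -8.7]
contact_force: [0.4, -0.5, 0.2]
gripper_width: 0.088
grip_force: 0.0
[ 0.5614 -0.4175  0.049 ]
t 8.3 grasp [ 0.5544 -0.4113  0.1542] rack [  58.2 -428.8  154.2] w 0.0882 F 0.0 q [-53.  34.  83.  29.  45.  28.] cf [-1.6 -0.8  1. ]
[-5.44, 0.54, 11.1, 0.02, 0.06, -0.07] cm 12.4
```

```bash
python3 -m creep '[[0.2,0.5,0.6,0,0,0],[-1.2,0.5,3,0,0,0],[-2.6,0.5,5.5,0,0,0],[-4,0.5,8.3,0,0,0],[-5.4,0.5,11.1,0,0,0],[-5.4,0.5,11.1,0,0,0],[-5.4,0.5,11.1,0,0,0]]' 1 20
python3 -m creep '[[0,0,0,0,0,0],[0,0,0,0,0,0],[0,0,0,0,0,0],[0,0,0,0,0,0],[0,0,0,0,0,0],[0,0,0,0,0,0]]' -1 20
python3 - <<'E'
from go import *
plan([((.561,-.417,.16),-8.3,25),((.40,-.20,.16),-8.3,25),(rack(-.15,.046,.16),-8.3,25),(rack(-.115,.046,.16),-8.3,25)])
E
```

```text
time: 8.88
tcp_pos: [0.5347, -0.4056, 0.0711]
tcp_rot: [-179.6, -29.4, -8.7]
contact_force: [0.2, 0.4, 0.5]
gripper_width: 0.0881
grip_force: 0.0
time: 9.38
tcp_pos: [0.5355, -0.407, 0.074]
tcp_rot: [-179.9, -29.6, -8.6]
contact_force: [-2.4, 0.8, 6.2]
gripper_width: 0.0557
grip_force: 20.0
t 9.4 grasp [ 0.5575 -0.4102  0.0349] rack [  61.1 -427.4   34.9] w 0.0557 F 20.0 q [-53.  44.  86.  38.  34.  17.] cf [-2.4  0.8  6.2]
[6.94, 0.6, -10.64, 0.0, -0.77, -0.04] cm 12.7
[-9.71, -18.47, -20.08, 0.0, -0.77, -0.04] cm 27.0
[-12.0, -47.27, -21.33, 0.0, -0.77, -0.04] cm 28.9
[-8.96, -47.28, -19.6, 0.0, -0.77, -0.04] cm 3.5
```

```bash
python3 -m creep '[[1.6,0,-2.8,0,0,0],[3.2,0,-5.5,0,0,0],[4.8,0,-8.3,0,0,0],[6.4,0,-11,0,0,0],[4.5,-2,-12.1,0,0,0],[2.5,-4.2,-13.2,0,0,0],[0.5,-6.4,-14.4,0,0,0],[-1.5,-8.6,-15.5,0,0,0],[-3.5,-11,-16.7,0,0,0],[-5.5,-13.5,-17.9,0,0,0],[-7.5,-16,-19,0,0,0],[-9,-18.5,-20,0,0,0]]' - 20
python3 - <<'E'
from go import *
plan([(rack(-.15,.046,.16),-8.3,30),(rack(-.115,.046,.15),-8.3,30),(rack(-.115,.046,.055),-8.3,30),(rack(-.09,.046,.053),-8.3,30),(rack(-.09,.046,.050),-8.3,30)])
E
```

```text
time: 10.38
tcp_pos: [0.3861, -0.196, 0.2025]
tcp_rot: [-179.7, -29.5, -8.7]
contact_force: [-0.1, -0.3, -0.2]
gripper_width: 0.0555
grip_force: 20.0
t 10.4 grasp [ 0.4081 -0.1991  0.1633] rack [-117.2 -240.   163.3] w 0.0555 F 20.0 q [-51.   5. 123.  36.  35.  21.] cf [-0.1 -0.3 -0.2]
[-3.21, -28.6, -1.28, -0.01, 0.08, -0.05] cm 28.8
[-0.66, -28.61, 1.31, -0.01, 0.08, -0.05] cm 3.6
[-5.34, -28.57, 9.58, -0.01, 0.08, -0.05] cm 9.5
[-3.26, -28.58, 10.98, -0.01, 0.08, -0.05] cm 2.5
[-3.41, -28.58, 11.24, -0.01, 0.08, -0.05] cm 0.3
```

```bash
python3 -m creep '[[-0.8,-3.5,-0.3,0,0,0],[-1.6,-7,-0.6,0,0,0],[-2.4,-10.5,-0.9,0,0,0],[-3.2,-14,-1.3,0,0,0],[-3.2,-17.5,-1.3,0,0,0],[-3.2,-21,-1.3,0,0,0],[-3.2,-25,-1.3,0,0,0],[-3.2,-28.6,-1.3,0,0,0],[-0.7,-28.6,1.3,0,0,0],[-2.3,-28.6,4,0,0,0],[-3.8,-28.6,6.8,0,0,0],[-5.3,-28.6,9.5,0,0,0]]' - 20
python3 - <<'E'
from go import *
plan([(rack(-.115,.046,.055),-8.3,30),(rack(-.09,.046,.053),-8.3,30),(rack(-.09,.046,.050),-8.3,30)])
E
```

```text
time: 11.38
tcp_pos: [0.4299, 0.0847, 0.1099]
tcp_rot: [179.7, -29.4, -8.5]
contact_force: [-0.5, -1.1, -1.2]
gripper_width: 0.0557
grip_force: 20.0
t 11.4 grasp [0.4517 0.0812 0.0707] rack [-114.5   43.7   70.7] w 0.0557 F 20.0 q [ -3.  18. 126. -27.   7. 122.] cf [-0.5 -1.1 -1.2]
[-0.86, -0.21, 1.34, 0.06, 0.1, -0.03] cm 1.6
[1.22, -0.23, 2.74, 0.06, 0.1, -0.03] cm 2.5
[1.07, -0.23, 3.0, 0.06, 0.1, -0.03] cm 0.3
```

```bash
python3 -m creep '[[-0.4,-0.2,0.7,0,0,0],[-0.9,-0.2,1.4,0,0.1,0],[-0.1,-0.2,1.9,0,0.1,0],[0.6,-0.2,2.3,0,0.1,0],[1.2,-0.2,2.7,0,0.1,0],[1.1,-0.2,3,0,0.1,0],[1.1,-0.2,3,0,0.1,0],[1.1,-0.2,3,0,0.1,0]]' - 20
python3 - <<'E'
from go import *
plan([(rack(-.09,.046,.050),-8.3,30)])
E
```

```text
time: 12.05
tcp_pos: [0.4554, 0.0816, 0.0925]
tcp_rot: [179.7, -30.3, -8.6]
contact_force: [0.0, 0.6, -0.9]
gripper_width: 0.0553
grip_force: 20.0
t 12.1 grasp [0.4778 0.078  0.0536] rack [-88.2  44.2  53.6] w 0.0553 F 20.0 q [ -3.  23. 124. -45.   4. 139.] cf [ 0.   0.6 -0.9]
[-0.32, -0.14, 0.22, 0.08, -0.05, -0.05] cm 0.4
```

```bash
python3 -m creep '[[-0.2,0,0.2,0,0,0],[-0.2,0,0.35,0,0,0],[-0.2,0,0.35,0,0,0],[-0.2,0,0.35,0,0,0]]' - 20
python3 -m creep '[[0,0,0,0,0,0],[0,0,0,0,0,0],[0,0,0,0,0,0]]' 0.5 20
python3 -m creep '[[0,0,-1.5,0,0,0],[0,0,-3.5,0,0,0],[0,0,-5.5,0,0,0],[0,0,-7.5,0,0,0],[-1,0,-8.5,0,0,0],[-1,0,-8.5,0,0,0]]' 0.5 20
python3 - <<'E'
from go import *
plan([push(-.14,.045,.035,20)])
E
```

```text
time: 12.38
tcp_pos: [0.4556, 0.0817, 0.0888]
tcp_rot: [179.7, -30.3, -8.6]
contact_force: [-0.2, -0.0, -0.7]
gripper_width: 0.0554
grip_force: 20.0
time: 12.63
tcp_pos: [0.4557, 0.0816, 0.0887]
tcp_rot: [179.7, -30.4, -8.7]
contact_force: [0.4, -0.7, 0.6]
gripper_width: 0.0659
grip_force: 0.0
time: 13.13
tcp_pos: [0.4035, 0.0902, 0.1578]
tcp_rot: [179.7, -30.4, -8.6]
contact_force: [-0.8, 0.5, 0.2]
gripper_width: 0.066
grip_force: 0.0
t 13.1 grasp [0.426  0.0865 0.119 ] rack [-140.7   45.2  119. ] w 0.0660 F 0.0 q [ -2.   9. 129. -16.  13. 112.] cf [-0.8  0.5  0.2]
[-3.92, 0.03, 5.32, 0.07, -1.73, -0.05] cm 6.6
```

```bash
python3 -m creep '[[-1,0,1.3,0,-0.4,0],[-1.9,0,2.6,0,-0.9,0],[-2.9,0,3.9,0,-1.3,0],[-3.9,0,5.3,0,-1.7,0],[-3.9,0,5.3,0,-1.7,0],[-3.9,0,5.3,0,-1.7,0],[-3.9,0,5.3,0,-1.7,0],[-3.9,0,5.3,0,-1.7,0],[-3.9,0,5.3,0,-1.7,0]]' -1 20
python3 - <<'E'
from go import *
plan([push(-.12,.045,.035,20),push(-.072,.045,.035,20)])
E
```

```text
time: 13.88
tcp_pos: [0.3982, 0.0906, 0.0921]
tcp_rot: [179.7, -20.2, -8.7]
contact_force: [0.2, 0.3, -0.2]
gripper_width: 0.0082
grip_force: 0.0
t 13.9 grasp [0.4136 0.088  0.0499] rack [-153.2   44.9   49.9] w 0.0082 F 0.0 q [ -3.  19. 127. -10.  14. 105.] cf [ 0.2  0.3 -0.2]
[1.73, 0.01, 0.64, 0.07, -0.04, -0.06] cm 1.8
[6.23, -0.04, 2.3, 0.07, -0.04, -0.06] cm 4.8
```

```bash
python3 -m creep '[[0,0,0,0,0,0],[0.9,0,0.3,0,0,0],[1.5,0,0.5,0,0,0],[2.1,0,0.7,0,0,0],[2.7,0,0.95,0,0,0],[3.3,0,1.15,0,0,0],[3.9,0,1.4,0,0,0],[4.5,0,1.6,0,0,0],[5.1,0,1.8,0,0,0],[5.7,0,2,0,0,0],[6.2,0,2.3,0,0,0],[6.2,0,2.3,0,0,0]]' -1 20
python3 -m creep '[[-1.5,0,-0.5,0,0,0],[-4,0,-2,0,0,0],[-5.5,0,-4,0,0,0],[-5.5,0,-7,0,0,0],[-5.5,0,-7,0,0,0],[-5.5,0,-7,0,0,0]]' 1 20
python3 - <<'E'
from go import *
from h import *
plan([((.40,-.15,.20),-8.3,30),((.406,-.287,.20),-8.3,30),((.406,-.287,.083),-8.3,30)])
W=viewer.grab_frame('wrist')
m=cv2.cvtColor(W['frame'],cv2.COLOR_RGB2HSV);save('w2.png',W['frame'][80:260])
E
```

```text
time: 14.88
tcp_pos: [0.4644, 0.0803, 0.0912]
tcp_rot: [179.7, -20.2, -8.7]
contact_force: [-0.5, -0.1, -0.5]
gripper_width: 0.0004
grip_force: 0.0
time: 15.38
tcp_pos: [0.3889, 0.0924, 0.1391]
tcp_rot: [179.7, -20.3, -8.7]
contact_force: [-0.4, -0.0, 0.2]
gripper_width: 0.0385
grip_force: 0.0
t 15.4 grasp [0.4043 0.0898 0.0969] rack [-162.6   45.3   96.9] w 0.0385 F 0.0 q [ -2.  11. 127.  -7.  22. 102.] cf [-0.4 -0.   0.2]
[5.83, 23.85, -8.38, 0.07, 1.61, -0.06] cm 25.9
[8.33, 37.29, -7.39, 0.07, 1.61, -0.06] cm 13.7
[4.26, 37.24, 3.58, 0.07, 1.61, -0.06] cm 11.7
```

View pics/w2.png

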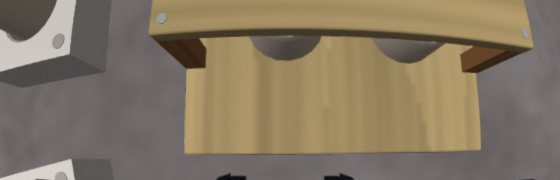

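The view shows both shorts side by side under the mid board, with near edges at (287,140) and (408,143) in the full image. Medium next.

```bash
python3 -m creep '[[1,3.5,-2.5,0,0.3,0],[2,7,-5,0,0.6,0],[3.5,10.5,-7,0,0.9,0],[4.5,14,-8,0,1.2,0],[5,17,-8.3,0,1.4,0],[5.5,20.5,-8.4,0,1.6,0],[5.9,24,-8.4,0,1.6,0],[6.5,27.5,-8,0,1.6,0],[7.2,31,-7.8,0,1.6,0],[7.8,34.5,-7.6,0,1.6,0],[8.3,37.3,-7.4,0,1.6,0],[8.3,37.3,-7.4,0,1.6,0]]' 1 20
python3 - <<'E'
from go import *
from h import *
T=viewer.grab_frame('top');S=viewer.grab_frame('scene')
pb=hole(S,195.2,193,4);print(np.round(pb,1),plane(S,*pb,.105).round(4),plane(T,392.2,256.4,.105).round(4))
plan([((.407,-.286,.20),-8.3,30),((.407,-.286,.083),-8.3,30)])
E
```

```text
time: 16.43
tcp_pos: [0.383, -0.2889, 0.2365]
tcp_rot: [179.7, -29.7, -8.9]
contact_force: [0.5, 1.0, 0.0]
gripper_width: 0.0881
grip_force: 0.0
[194.9 192.4] [ 0.4065 -0.2864  0.105 ] [ 0.4066 -0.2869  0.105 ]
t 16.5 grasp [ 0.4049 -0.2882  0.1972] rack [-107.5 -328.6  197.2] w 0.0879 F 0.0 q [-60.   8. 113.  33.  44.  18.] cf [ 0.2  0.9 -0.8]
[0.26, -0.21, -0.16, 0.07, 0.06, -0.08] cm 0.4
[-5.52, -0.24, 10.01, 0.07, 0.06, -0.08] cm 11.7
```

```bash
python3 -m creep '[[0.2,-0.2,-0.1,0,0,0],[-1.2,-0.2,2.4,0,0,0],[-2.6,-0.2,4.9,0,0,0],[-4,-0.2,7.4,0,0,0],[-4.8,-0.2,8.8,0,0,0],[-5.5,-0.2,10,0,0,0],[-5.5,-0.2,10,0,0,0],[-5.5,-0.2,10,0,0,0]]' 1 20
python3 -m creep '[[0,0,0,0,0,0],[0,0,0,0,0,0],[0,0,0,0,0,0],[0,0,0,0,0,0],[0,0,0,0,0,0],[0,0,0,0,0,0]]' -1 20
python3 - <<'E'
from go import *
plan([((.407,-.286,.23),-8.3,30)])
E
```

```text
time: 17.2
tcp_pos: [0.3855, -0.2818, 0.1237]
tcp_rot: [179.8, -29.7, -8.6]
contact_force: [-0.6, -0.2, -0.3]
gripper_width: 0.0884
grip_force: 0.0
time: 17.7
tcp_pos: [0.3854, -0.2828, 0.1241]
tcp_rot: [179.7, -29.8, -8.6]
contact_force: [-1.4, 0.2, 4.3]
gripper_width: 0.0555
grip_force: 20.0
t 17.7 grasp [ 0.4074 -0.2865  0.085 ] rack [-105.2 -326.6   85. ] w 0.0555 F 20.0 q [-59.  21. 119.  50.  30.  -3.] cf [-1.4  0.2  4.3]
[7.14, 0.08, -12.61, 0.09, 0.04, -0.05] cm 14.5
```

```bash
python3 -m creep '[[0.8,0,-1.4,0,0,0],[1.6,0,-2.8,0,0,0],[2.8,0,-5,0,0,0],[4.2,0,-7.5,0,0,0],[5.7,0,-10,0,0,0],[7.1,0.1,-12.6,0,0,0],[7.1,0.1,-12.6,0,0,0]]' - 20
python3 - <<'E'
from go import *
plan([(rack(-.09,0,.23),-8.3,30),(rack(-.048,0,.23),-8.3,30),(rack(-.048,0,.153),-8.3,30),(rack(-.026,0,.151),-8.3,30),(rack(-.026,0,.147),-8.3,30)])
E
```

```text
time: 18.28
tcp_pos: [0.3851, -0.284, 0.2734]
tcp_rot: [179.2, -30.1, -8.4]
contact_force: [0.1, -1.8, -1.1]
gripper_width: 0.0552
grip_force: 20.0
t 18.3 grasp [ 0.4073 -0.2879  0.2344] rack [-105.2 -328.1  234.4] w 0.0552 F 20.0 q [-59.   5. 110.  31.  48.  22.] cf [ 0.1 -1.8 -1.1]
[1.02, -32.76, 0.67, 0.14, -0.01, -0.02] cm 32.8
[4.66, -32.79, 2.77, 0.14, -0.01, -0.02] cm 4.2
[0.8, -32.88, 9.43, 0.14, -0.01, -0.02] cm 7.7
[2.61, -32.9, 10.71, 0.14, -0.01, -0.02] cm 2.2
[2.41, -32.91, 11.05, 0.14, -0.01, -0.02] cm 0.4
```

```bash
python3 -m creep '[[0.1,-2,0.1,0,0,0],[0.2,-5,0.2,0,0,0],[0.3,-8.5,0.2,0,0,0],[0.4,-12,0.3,0,0,0],[0.5,-15.5,0.4,0,0,0],[0.6,-19,0.4,0,0,0],[0.7,-22.5,0.5,0,0,0],[0.8,-26,0.6,0,0,0],[0.9,-29.5,0.6,0.1,0,0],[1,-32,0.7,0.1,0,0],[1,-32.8,0.7,0.1,0,0],[4.7,-32.8,2.8,0.1,0,0]]' - 20
python3 - <<'E'
from go import *
plan([(rack(-.048,0,.23),-8.3,30),(rack(-.048,0,.153),-8.3,30),(rack(-.026,0,.151),-8.3,30),(rack(-.026,0,.147),-8.3,30)])
E
```

```text
time: 19.28
tcp_pos: [0.4836, 0.0366, 0.2636]
tcp_rot: [-179.7, -29.4, -8.4]
contact_force: [1.1, -1.3, -0.2]
gripper_width: 0.0556
grip_force: 20.0
t 19.3 grasp [0.5054 0.0336 0.2244] rack [-54.5   4.3 224.4] w 0.0556 F 20.0 q [-10.   6. 111.   2.  34.  87.] cf [ 1.1 -1.3 -0.2]
[0.79, 0.41, -0.18, -0.05, 0.11, -0.01] cm 0.9
[-2.98, 0.44, 6.54, -0.05, 0.11, -0.01] cm 7.7
[-1.16, 0.45, 7.79, -0.05, 0.11, -0.01] cm 2.2
[-1.36, 0.45, 8.14, -0.05, 0.11, -0.01] cm 0.4
```

```bash
python3 -m creep '[[0.5,0.3,-0.1,0,0.1,0],[-0.6,0.4,2,0,0.1,0],[-1.8,0.4,4.3,0,0.1,0],[-3,0.4,6.5,0,0.1,0],[-2.4,0.4,7,0,0.1,0],[-1.8,0.4,7.4,0,0.1,0],[-1.2,0.4,7.8,0,0.1,0],[-1.2,0.4,7.8,0,0.1,0],[-1.2,0.4,7.8,0,0.1,0]]' - 20
python3 - <<'E'
from go import *
plan([(rack(-.026,0,.147),-8.3,30)])
E
```

```text
time: 20.03
tcp_pos: [0.516, 0.025, 0.1932]
tcp_rot: [-179.7, -30.5, -8.7]
contact_force: [0.3, 0.3, -2.3]
gripper_width: 0.0557
grip_force: 20.0
t 20.0 grasp [0.5386 0.0218 0.1544] rack [-19.9  -2.6 154.4] w 0.0557 F 20.0 q [-11.  15. 112.   4.  22.  85.] cf [ 0.3  0.3 -2.3]
[-0.86, -0.27, 0.33, -0.02, -0.08, -0.05] cm 1.0
```

```bash
python3 -m creep '[[-0.2,0,0.2,0,0,0],[-0.3,0,0.4,0,0,0],[-0.3,0,0.4,0,0,0],[-0.3,0,0.4,0,0,0]]' - 20
python3 - <<'E'
from go import *
plan([(rack(-.021,0,.147),-8.3,30)])
E
```

```text
time: 20.37
tcp_pos: [0.5145, 0.0253, 0.1871]
tcp_rot: [-179.7, -30.3, -8.7]
contact_force: [0.1, -0.7, -0.9]
gripper_width: 0.0553
grip_force: 20.0
t 20.4 grasp [0.537  0.0221 0.1483] rack [-21.5  -2.5 148.3] w 0.0553 F 20.0 q [-11.  16. 112.   4.  21.  85.] cf [ 0.1 -0.7 -0.9]
[0.01, -0.26, 0.14, -0.02, -0.06, -0.05] cm 0.3
```

```bash
python3 -m creep '[[-0.1,0,0.15,0,0,0],[-0.1,0,0.15,0,0,0],[-0.1,0,0.15,0,0,0]]' - 20
python3 -m creep '[[0,0,0,0,0,0],[0,0,0,0,0,0],[0,0,0,0,0,0]]' 0.5 20
python3 -m creep '[[0,0,-1.5,0,0,0],[0,0,-3.5,0,0,0],[0,0,-5.5,0,0,0],[0,0,-7.5,0,0,0],[-1,0,-9.5,0,0,0],[-2,0,-10.5,0,0,0],[-2,0,-10.5,0,0,0]]' 0.5 20
python3 - <<'E'
from go import *
from h import *
T=viewer.grab_frame('top');save('m1.png',cv2.resize(T['frame'][150:290,190:340],None,fx=3,fy=3))
plan([push(-.09,-.002,.108,25)])
E
```

```text
time: 20.62
tcp_pos: [0.515, 0.0252, 0.186]
tcp_rot: [-179.7, -30.4, -8.6]
contact_force: [-0.3, 0.7, 3.7]
gripper_width: 0.0556
grip_force: 20.0
time: 20.87
tcp_pos: [0.5144, 0.0253, 0.1851]
tcp_rot: [-179.7, -30.3, -8.7]
contact_force: [-0.0, 0.1, -1.2]
gripper_width: 0.0658
grip_force: 0.0
time: 21.45
tcp_pos: [0.4437, 0.0357, 0.2665]
tcp_rot: [-179.7, -30.4, -8.6]
contact_force: [0.1, 0.6, 0.4]
gripper_width: 0.0661
grip_force: 0.0
t 21.5 grasp [0.4672 0.0322 0.2273] rack [-92.1  -2.6 227.3] w 0.0666 F 0.0 q [-11.   0. 117.   3.  33.  85.] cf [ 0.6  0.1 -0.3]
[-6.15, -0.02, 8.44, -0.02, -0.9, -0.05] cm 10.4
```

View pics/m1.png

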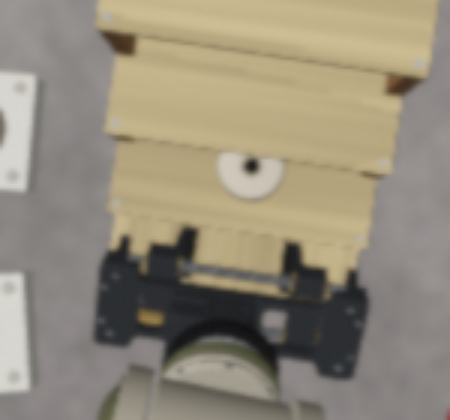

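The medium stands upright on the mid tier, with its hole at crop (251,166). I push it back next.

```bash
python3 - <<'E'
from go import *
plan([push(-.075,-.002,.108,33),push(-.012,-.002,.108,33)])
E
```

```text
t 21.5 grasp [0.4672 0.0322 0.2273] rack [-92.1  -2.6 227.3] w 0.0666 F 0.0 q [-11.   0. 117.   3.  33.  85.] cf [ 0.6  0.1 -0.3]
[-5.75, -0.02, 9.31, -0.02, 0.43, -0.05] cm 10.9
[-0.32, -0.04, 12.49, -0.02, 0.43, -0.05] cm 6.3
```

```bash
python3 -m creep '[[-1.5,0,2,0,0.1,0],[-3,0,4.5,0,0.2,0],[-4.5,0,7,0,0.3,0],[-5.8,0,9.3,0,0.4,0],[-5.8,0,9.3,0,0.4,0],[-5.8,0,9.3,0,0.4,0],[-5.8,0,9.3,0,0.4,0],[-5.8,0,9.3,0,0.4,0],[-5.8,0,9.3,0,0.4,0],[-5.8,0,9.3,0,0.4,0]]' -1 20
python3 - <<'E'
from go import *
plan([push(-.05,-.002,.108,33),push(-.012,-.002,.108,33)])
E
```

```text
time: 22.33
tcp_pos: [0.4425, 0.0362, 0.1573]
tcp_rot: [-179.7, -32.9, -8.7]
contact_force: [0.3, 0.5, 0.2]
gripper_width: 0.0015
grip_force: 0.0
t 22.3 grasp [0.4666 0.0328 0.1195] rack [-92.7  -2.1 119.5] w 0.0015 F 0.0 q [-11.  12. 126.  10.  10.  78.] cf [0.3 0.5 0.2]
[2.05, -0.03, 1.39, -0.02, 0.02, -0.05] cm 2.5
[5.24, -0.04, 3.45, -0.02, 0.02, -0.05] cm 3.8
```

```bash
python3 -m creep '[[0.8,0,0.5,0,0,0],[1.6,0,1,0,0,0],[2.1,0,1.4,0,0,0],[2.6,0,1.7,0,0,0],[3.1,0,2.05,0,0,0],[3.6,0,2.4,0,0,0],[4.1,0,2.7,0,0,0],[4.6,0,3.05,0,0,0],[5.2,0,3.4,0,0,0],[5.2,0,3.4,0,0,0]]' -1 20
python3 -m creep '[[-1.5,0,-0.9,0,0,0],[-3.5,0,-3,0,0,0],[-4,0,-6,0,0,0],[-4,0,-9,0,0,0],[-4,0,-12,0,0,0],[-4,0,-12,0,0,0]]' 1 20
python3 - <<'E'
from go import *
from h import *
W=viewer.grab_frame('wrist');save('w3.png',W['frame'])
plan([(rack(-.13,0,.26),-8.3,30),((.50,.24,.30),0,30),((.577,.274,.21),0,30)])
E
```

```text
time: 23.17
tcp_pos: [0.5047, 0.0268, 0.156]
tcp_rot: [-179.7, -32.8, -8.7]
contact_force: [-0.6, -0.7, -0.4]
gripper_width: 0.0008
grip_force: 0.0
time: 23.67
tcp_pos: [0.4053, 0.0417, 0.2392]
tcp_rot: [-179.7, -33.2, -8.6]
contact_force: [0.8, -0.6, 1.3]
gripper_width: 0.0381
grip_force: 0.0
t 23.7 grasp [0.4303 0.0379 0.1996] rack [-129.5   -2.3  199.6] w 0.0424 F 0.0 q [-12.  -3. 126.   5.  24.  83.] cf [ 0.8 -0.1  0.1]
[3.49, -0.26, -5.08, -0.02, -0.51, -0.05] cm 6.2
[8.97, -20.74, -6.19, 0.71, -0.51, -1.23] cm 21.2
[10.01, -25.2, 5.25, 0.71, -0.51, -1.23] cm 12.3
```

View pics/w3.png

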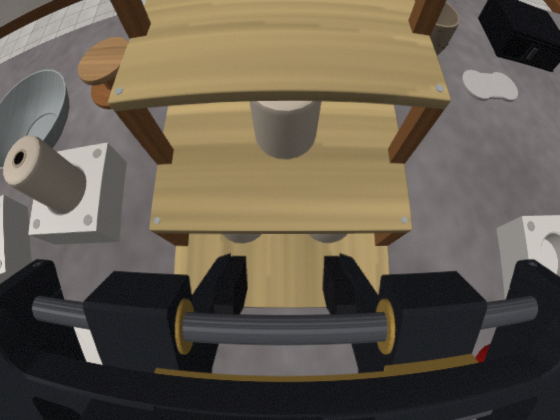

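```bash
python3 - <<'E'
from go import *
from h import *
W=viewer.grab_frame('wrist')
print((inv(wplane(W,286,158,.089))*1e3).round(1),(inv(wplane(W,280,104,.191))*1e3).round(1))
plan([((.50,.25,.24),-8.3,30),((.577,.274,.24),-8.3,30),((.577,.274,.108),-8.3,30)])
E
```

```text
[-10.4  -1.   89. ] [-25.8   2.5 191. ]
t 23.8 grasp [0.4303 0.0378 0.1981] rack [-129.4   -2.4  198.1] w 0.0460 F 0.0 q [-12.  -3. 126.   5.  24.  83.] cf [ 0.2 -0.6 -1.3]
[5.61, -22.04, -1.4, -0.02, -0.48, -0.05] cm 22.8
[11.69, -25.55, 2.56, -0.02, -0.48, -0.05] cm 8.1
[4.52, -25.5, 13.64, -0.02, -0.48, -0.05] cm 13.2
```

```bash
python3 -m creep '[[1,-3.5,-1.5,0,-0.1,0],[2,-7,-2,0,-0.2,0],[3,-10.5,-2,0,-0.3,0],[4,-14,-2,0,-0.4,0],[5,-17.5,-1.8,0,-0.5,0],[5.6,-21,-1.4,0,-0.5,0],[7.6,-22.5,0,0,-0.5,0],[9.7,-24,1.3,0,-0.5,0],[11.7,-25.5,2.6,0,-0.5,0],[11.7,-25.5,2.6,0,-0.5,0],[11.7,-25.5,2.6,0,-0.5,0]]' 1 25
python3 - <<'E'
from go import *
from h import *
S=viewer.grab_frame('scene')
for n,b in [('A',(437.9,216.6)),('B',(382.1,225.1))]:
    pb=hole(S,*b,4);print(n,np.round(pb,1),plane(S,*pb,.139).round(4))
plan([((.577,.274,.24),-8.3,30),((.577,.274,.108),-8.3,30)])
E
```

```text
time: 24.68
tcp_pos: [0.5556, 0.2769, 0.2745]
tcp_rot: [-179.8, -29.5, -8.6]
contact_force: [-0.2, -0.9, 0.1]
gripper_width: 0.088
grip_force: 0.0
A [437.8 216.5] [0.53   0.4325 0.139 ]
B [382.2 225.1] [0.577  0.2739 0.139 ]
t 24.7 grasp [0.5769 0.2735 0.2361] rack [-18.4 252.  236.1] w 0.0882 F 0.0 q [ 20.  23.  86. -19.  45. 129.] cf [ 0.1  0.1 -0.1]
[0.17, -0.06, -0.34, -0.01, 0.07, -0.04] cm 0.4
[-6.35, -0.02, 11.14, -0.01, 0.07, -0.04] cm 13.2
```

```bash
python3 -m creep '[[-1.2,0,2.2,0,0,0],[-2.5,0,4.4,0,0.1,0],[-3.8,0,6.6,0,0.1,0],[-5,0,8.8,0,0.1,0],[-5.8,0,10.2,0,0.1,0],[-6.3,0,11.1,0,0.1,0],[-6.3,0,11.1,0,0.1,0],[-6.3,0,11.1,0,0.1,0]]' 1 25
python3 -m creep '[[0,0,0,0,0,0],[0,0,0,0,0,0],[0,0,0,0,0,0],[0,0,0,0,0,0],[0,0,0,0,0,0],[0,0,0,0,0,0]]' -1 25
python3 - <<'E'
from go import *
plan([((.577,.274,.24),-8.3,30)])
E
```

```text
time: 25.4
tcp_pos: [0.5553, 0.2771, 0.1503]
tcp_rot: [-179.7, -30.3, -8.7]
contact_force: [-0.2, 0.3, 0.6]
gripper_width: 0.0883
grip_force: 0.0
time: 25.9
tcp_pos: [0.5555, 0.2771, 0.1503]
tcp_rot: [-179.7, -30.4, -8.7]
contact_force: [-0.7, -0.6, 2.3]
gripper_width: 0.0554
grip_force: 25.0
t 25.9 grasp [0.578  0.2739 0.1115] rack [-17.3 252.6 111.5] w 0.0554 F 25.0 q [ 20.  32.  93. -28.  30. 140.] cf [-0.7 -0.6  2.3]
[6.44, -0.06, -11.14, -0.02, -0.06, -0.05] cm 12.9
```

```bash
python3 -m creep '[[0.8,0,-1.4,0,0,0],[1.6,0,-2.8,0,0,0],[2.8,0,-5,0,0,0],[4.2,0,-7.5,0,0,0],[5.7,0,-10,0,0,0],[7.2,0,-12.5,0,0,0],[8.7,0,-15,0,0,0],[9.7,0,-16.7,0,0,0],[9.7,0,-16.7,0,0,0]]' - 25
python3 - <<'E'
from go import *
plan([(rack(-.05,.25,.32),-8.3,30),(rack(-.05,.045,.32),-8.3,30),(rack(.012,.045,.31),-8.3,30),(rack(.012,.045,.28),-8.3,30)])
E
```

```text
time: 26.65
tcp_pos: [0.5552, 0.2767, 0.3477]
tcp_rot: [-179.5, -30.7, -8.8]
contact_force: [0.1, 0.4, -1.2]
gripper_width: 0.0555
grip_force: 25.0
t 26.6 grasp [0.5779 0.2736 0.309 ] rack [-17.4 252.2 309. ] w 0.0555 F 25.0 q [ 20.  20.  80. -17.  53. 125.] cf [ 0.1  0.4 -1.2]
[-2.19, 0.2, -2.62, -0.05, -0.12, -0.07] cm 3.4
[-2.04, 20.7, -2.72, -0.05, -0.12, -0.07] cm 20.5
[2.78, 20.69, 1.31, -0.05, -0.12, -0.07] cm 6.3
[1.25, 20.71, 3.89, -0.05, -0.12, -0.07] cm 3.0
```

```bash
python3 -m creep '[[-1.2,0.2,-1.4,0,0,0],[-2.2,1.5,-2.6,0,-0.1,0],[-2.2,4.5,-2.6,0,-0.1,0],[-2.2,8,-2.6,0,-0.1,0],[-2.1,11.5,-2.6,0,-0.1,0],[-2.1,15,-2.6,0,-0.1,0],[-2,18,-2.7,0,-0.1,0],[-2,20,-2.7,0,-0.1,0],[-2,20.7,-2.7,0,-0.1,0],[-2,20.7,-2.7,0,-0.1,0]]' - 25
python3 - <<'E'
from go import *
plan([(rack(.012,.045,.31),-8.3,30),(rack(.012,.045,.280),-8.3,30),(rack(.034,.045,.279),-8.3,30),(rack(.034,.045,.2755),-8.3,30)])
E
```

```text
time: 27.48
tcp_pos: [0.4931, 0.0751, 0.3541]
tcp_rot: [-179.7, -29.6, -8.8]
contact_force: [0.6, 0.9, -2.0]
gripper_width: 0.0556
grip_force: 25.0
t 27.5 grasp [0.5151 0.0719 0.315 ] rack [-50.4  43.6 315. ] w 0.0556 F 25.0 q [ -4.   2. 101.  -3.  48.  96.] cf [ 0.6  0.9 -2. ]
[5.15, -0.18, 3.52, -0.0, 0.06, -0.07] cm 6.2
[3.67, -0.16, 6.13, -0.0, 0.06, -0.07] cm 3.0
[5.53, -0.18, 7.3, -0.0, 0.06, -0.07] cm 2.2
[5.36, -0.18, 7.6, -0.0, 0.06, -0.07] cm 0.4
```

```bash
python3 -m creep '[[1.5,-0.1,1.1,0,0,0],[3.4,-0.2,2.3,0,0,0],[5.1,-0.2,3.5,0,0,0],[4.7,-0.2,4.3,0,0,0],[4.2,-0.2,5.3,0,0,0],[3.7,-0.2,6.1,0,0,0],[3.7,-0.2,6.1,0,0,0],[4.6,-0.2,6.7,0,0,0],[5.5,-0.2,7.3,0,0,0],[5.5,-0.2,7.3,0,0,0],[5.5,-0.2,7.3,0,0,0]]' - 25
python3 - <<'E'
from go import *
plan([(rack(.034,.045,.2755),-8.3,30)])
E
```

```text
time: 28.4
tcp_pos: [0.5765, 0.0663, 0.3192]
tcp_rot: [-179.7, -29.7, -8.6]
contact_force: [-0.2, 0.5, -2.6]
gripper_width: 0.0557
grip_force: 25.0
t 28.4 grasp [0.5986 0.0632 0.2801] rack [ 33.4  47.  280.1] w 0.0557 F 25.0 q [-4. 14. 92. -3. 44. 96.] cf [-0.2  0.5 -2.6]
[-0.2, 0.2, 0.43, -0.02, 0.05, -0.05] cm 0.5
```

```bash
python3 -m creep '[[-0.1,0,0.2,0,0,0],[-0.25,0,0.4,0,0,0],[-0.25,0,0.4,0,0,0],[-0.25,0,0.4,0,0,0],[-0.25,0,0.4,0,0,0]]' - 25
python3 -m creep '[[-0.05,0,0.1,0,0,0],[-0.05,0,0.1,0,0,0],[-0.05,0,0.1,0,0,0]]' - 25
python3 -m creep '[[0,0,0,0,0,0],[0,0,0,0,0,0],[0,0,0,0,0,0]]' 0.5 25
python3 -m creep '[[0,0,-1.5,0,0,0],[0,0,-3.5,0,0,0],[0,0,-5.5,0,0,0],[0,0,-7.5,0,0,0],[-1,0,-9,0,0,0],[-2,0,-9.5,0,0,0],[-2,0,-9.5,0,0,0],[-2,0,-9.5,0,0,0]]' 0.5 25
python3 - <<'E'
from go import *
plan([push(-.02,.046,.211,33),push(.05,.046,.211,33)])
E
```

```text
time: 28.82
tcp_pos: [0.5764, 0.0661, 0.3148]
tcp_rot: [-179.7, -29.8, -8.7]
contact_force: [-1.0, 0.7, 0.7]
gripper_width: 0.055
grip_force: 24.9
time: 29.07
tcp_pos: [0.5769, 0.0661, 0.3149]
tcp_rot: [-179.7, -29.9, -8.7]
contact_force: [-2.6, 1.2, 6.2]
gripper_width: 0.0553
grip_force: 24.9
time: 29.32
tcp_pos: [0.5766, 0.0659, 0.3133]
tcp_rot: [-179.7, -29.7, -8.7]
contact_force: [-0.1, 0.4, -0.1]
gripper_width: 0.0663
grip_force: 0.0
time: 29.98
tcp_pos: [0.5129, 0.0752, 0.386]
tcp_rot: [-179.7, -29.7, -8.6]
contact_force: [-1.0, 0.4, 0.7]
gripper_width: 0.0661
grip_force: 0.0
t 30.0 grasp [0.535  0.0721 0.3469] rack [-30.8  46.6 346.9] w 0.0661 F 0.0 q [-4.  4. 94. -3. 52. 96.] cf [-1.   0.4  0.7]
[-7.07, 0.11, 10.5, -0.02, 0.54, -0.05] cm 12.7
[-0.99, 0.09, 13.97, -0.02, 0.54, -0.05] cm 7.0
```

```bash
python3 -m creep '[[-2,0,2,0,0.1,0],[-3.5,0,4.5,0,0.3,0],[-5,0.1,7,0,0.4,0],[-6.3,0.1,9.2,0,0.5,0],[-7.1,0.1,10.5,0,0.5,0],[-7.1,0.1,10.5,0,0.5,0],[-7.1,0.1,10.5,0,0.5,0],[-7.1,0.1,10.5,0,0.5,0],[-7.1,0.1,10.5,0,0.5,0],[-7.1,0.1,10.5,0,0.5,0]]' -1 25
python3 - <<'E'
from go import *
plan([push(.0,.046,.211,33),push(.051,.046,.211,33)])
E
```

```text
time: 30.82
tcp_pos: [0.5037, 0.0762, 0.2607]
tcp_rot: [-179.7, -32.8, -8.7]
contact_force: [0.3, 0.2, -0.2]
gripper_width: 0.0018
grip_force: 0.0
t 30.8 grasp [0.5279 0.0727 0.2229] rack [-37.9  46.2 222.9] w 0.0018 F 0.0 q [ -4.   9. 109.  -5.  29.  98.] cf [ 0.3  0.2 -0.2]
[1.62, 0.01, 1.16, -0.02, 0.02, -0.05] cm 2.0
[5.9, -0.01, 3.93, -0.02, 0.02, -0.05] cm 5.1
```

```bash
python3 -m creep '[[0.9,0,0.6,0,0,0],[1.7,0,1.2,0,0,0],[2.2,0,1.5,0,0,0],[2.7,0,1.8,0,0,0],[3.2,0,2.15,0,0,0],[3.7,0,2.5,0,0,0],[4.2,0,2.8,0,0,0],[4.7,0,3.15,0,0,0],[5.2,0,3.5,0,0,0],[5.6,0,3.75,0,0,0],[5.9,0,3.9,0,0,0],[5.9,0,3.9,0,0,0]]' -1 25
python3 -m creep '[[-1.5,0,-0.9,0,0,0],[-3.5,0,-3,0,0,0],[-4,0,-6,0,0,0],[-4,0,-9,0,0,0],[-4,0,-12,0,0,0],[-4,0,-12,0,0,0],[-4,0,-12,0,0,0]]' 1 25
python3 - <<'E'
from go import *
from h import *
W=viewer.grab_frame('wrist');save('w4.png',W['frame'][:300])
plan([((.47,.36,.28),-8.3,30),((.53,.4325,.25),-8.3,30)])
E
```

```text
time: 31.82
tcp_pos: [0.5737, 0.0656, 0.2586]
tcp_rot: [-179.7, -32.7, -8.7]
contact_force: [-0.5, -0.1, -0.0]
gripper_width: 0.0007
grip_force: 0.0
time: 32.4
tcp_pos: [0.4756, 0.0801, 0.3392]
tcp_rot: [-179.7, -32.9, -8.7]
contact_force: [0.5, -0.2, 0.0]
gripper_width: 0.0452
grip_force: 0.0
t 32.5 grasp [0.4998 0.0765 0.3   ] rack [-66.2  45.9 300. ] w 0.0489 F 0.0 q [ -3.  -0. 106.  -4.  41.  97.] cf [-0.1 -0.8 -0. ]
[-6.94, -27.6, -2.08, -0.02, -0.46, -0.05] cm 28.5
[-4.49, -35.64, 3.11, -0.02, -0.46, -0.05] cm 9.9
```

View pics/w4.png

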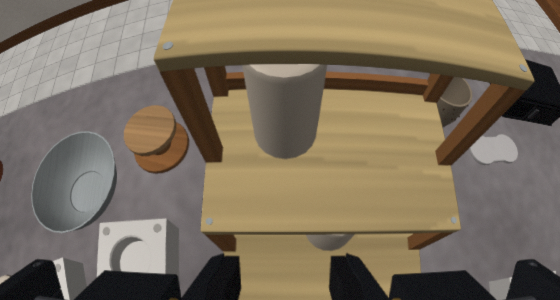

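```bash
python3 - <<'E'
from go import *
from h import *
W=viewer.grab_frame('wrist')
print((inv(wplane(W,285,158,.191))*1e3).round(1))
plan([((.45,.33,.27),15,30),((.53,.4325,.25),15,30)])
E
```

```text
[ 51.7  48.1 191. ]
t 32.5 grasp [0.4998 0.0764 0.2992] rack [-66.2  45.9 299.2] w 0.0526 F 0.0 q [ -3.   0. 106.  -4.  41.  97.] cf [ 0.1 -0.1 -0.6]
[-8.57, -23.44, -2.04, 2.0, -0.45, -3.37] cm 25.0
[-4.3, -34.76, 3.13, 2.0, -0.45, -3.37] cm 13.2
```

```bash
python3 -m creep '[[-1.2,-3.4,-0.3,0.3,0,-0.5],[-2.4,-6.8,-0.6,0.6,-0.1,-1],[-3.7,-10.2,-0.9,0.9,-0.2,-1.5],[-4.9,-13.5,-1.2,1.2,-0.3,-2],[-6.2,-17,-1.5,1.5,-0.4,-2.5],[-7.4,-20.3,-1.8,1.8,-0.4,-3],[-8.4,-23.4,-2,2,-0.4,-3.4],[-7.2,-26.5,-0.7,2,-0.4,-3.4],[-6,-29.6,0.8,2,-0.4,-3.4],[-5,-32.8,2.2,2,-0.4,-3.4],[-4.3,-34.8,3.1,2,-0.4,-3.4],[-4.3,-34.8,3.1,2,-0.4,-3.4]]' 1 25
python3 - <<'E'
from go import *
from h import *
S=viewer.grab_frame('scene')
pb=hole(S,437.8,216.5,4);print(np.round(pb,1),plane(S,*pb,.139).round(4))
plan([((.53,.4325,.25),15,30),((.53,.4325,.108),15,30)])
E
```

```text
time: 33.5
tcp_pos: [0.5096, 0.4294, 0.2857]
tcp_rot: [179.7, -30.1, 15.4]
contact_force: [0.2, -1.2, 0.1]
gripper_width: 0.0882
grip_force: 0.0
[437.9 216.6] [0.5302 0.4327 0.139 ]
t 33.5 grasp [0.5305 0.4338 0.2476] rack [-87.5 403.9 247.6] w 0.0879 F 0.0 q [ 32.  27.  79. -12.  46. 114.] cf [-0.8 -1.1 -0.1]
[0.06, 0.13, -0.25, 0.02, -0.01, 0.05] cm 0.3
[-7.06, 0.06, 12.04, 0.02, -0.01, 0.05] cm 14.2
```

```bash
python3 -m creep '[[-1.2,0,2.2,0,0,0],[-2.5,0,4.4,0,0,0],[-3.8,0,6.6,0,0,0],[-5,0,8.8,0,0,0],[-6.2,0,10.6,0,0,0],[-6.9,0,11.7,0,0,0],[-6.9,0,11.7,0,0,0],[-6.9,0,11.7,0,0,0]]' 1 25
python3 -m creep '[[0,0,0,0,0,0],[0,0,0,0,0,0],[0,0,0,0,0,0],[0,0,0,0,0,0],[0,0,0,0,0,0],[0,0,0,0,0,0]]' -1 25
python3 - <<'E'
from go import *
plan([((.53,.4325,.31),15,30)])
E
```

```text
time: 34.22
tcp_pos: [0.5075, 0.426, 0.1539]
tcp_rot: [179.7, -30.2, 15.3]
contact_force: [0.4, 0.5, 0.4]
gripper_width: 0.0877
grip_force: 0.0
time: 34.72
tcp_pos: [0.5078, 0.4267, 0.1549]
tcp_rot: [179.8, -30.4, 15.3]
contact_force: [-0.6, -0.4, 1.4]
gripper_width: 0.0554
grip_force: 25.0
t 34.7 grasp [0.5298 0.4326 0.1161] rack [-87.9 402.6 116.1] w 0.0554 F 25.0 q [ 32.  35.  87. -18.  30. 121.] cf [-0.6 -0.4  1.4]
[9.85, 0.08, -16.73, 0.01, -0.06, 0.04] cm 19.4
```

```bash
python3 -m creep '[[0.8,0,-1.4,0,0,0],[1.6,0,-2.8,0,0,0],[2.8,0,-5,0,0,0],[4.2,0,-7.5,0,0,0],[5.7,0,-10,0,0,0],[7.2,0,-12.5,0,0,0],[8.7,0,-15,0,0,0],[10.2,0.1,-17.5,0,0,0],[10.7,0.1,-18.2,0,0,0],[10.7,0.1,-18.2,0,0,0]]' - 25
python3 - <<'E'
from go import *
plan([(rack(-.07,.2,.325),3.3,30),(rack(-.05,-.045,.325),-8.3,30)])
E
```

```text
time: 35.55
tcp_pos: [0.5085, 0.4266, 0.3675]
tcp_rot: [179.8, -30.5, 15.2]
contact_force: [-0.1, -0.2, -2.7]
gripper_width: 0.0554
grip_force: 25.0
t 35.5 grasp [0.5306 0.4325 0.3287] rack [-87.1 402.6 328.7] w 0.0554 F 25.0 q [ 32.  24.  72. -11.  56. 111.] cf [-0.1 -0.2 -2.7]
[-5.72, 18.82, -2.91, -0.98, -0.09, 1.72] cm 19.9
[-12.44, 41.66, -6.82, -1.95, -0.09, 3.39] cm 24.1
```

```bash
python3 -m creep '[[-0.5,2,-0.3,-0.1,0,0.2],[-1.6,5.2,-0.8,-0.3,0,0.5],[-2.6,8.5,-1.3,-0.4,0,0.8],[-3.7,12,-1.9,-0.6,0,1.1],[-4.7,15.5,-2.4,-0.8,0,1.4],[-5.7,18.8,-2.9,-1,0,1.7],[-6.8,22.4,-3.5,-1.1,0,2],[-7.9,26,-4.1,-1.3,0,2.3],[-9,29.8,-4.8,-1.5,0,2.6],[-10.1,33.5,-5.4,-1.6,0,2.8],[-11.2,37.2,-6.1,-1.8,0,3.1],[-12.2,40.6,-6.7,-1.9,-0.1,3.4]]' - 25
python3 - <<'E'
from go import *
plan([(rack(-.05,-.045,.325),-8.3,30),(rack(.012,-.045,.315),-8.3,30),(rack(.012,-.045,.285),-8.3,30),(rack(.034,-.045,.2835),-8.3,30),(rack(.034,-.045,.28),-8.3,30)])
E
```

```text
time: 36.55
tcp_pos: [0.4789, -0.0035, 0.3606]
tcp_rot: [-179.8, -29.5, -8.4]
contact_force: [0.6, 0.5, -3.0]
gripper_width: 0.0552
grip_force: 25.0
t 36.5 grasp [ 0.5008 -0.0066  0.3214] rack [-53.2 -36.2 321.4] w 0.0552 F 25.0 q [-16.  -1. 103.   5.  49.  80.] cf [ 0.6  0.5 -3. ]
[0.42, 0.87, -0.15, -0.02, 0.09, -0.02] cm 1.0
[5.32, 0.87, 3.77, -0.02, 0.09, -0.02] cm 6.3
[3.85, 0.88, 6.38, -0.02, 0.09, -0.02] cm 3.0
[5.69, 0.87, 7.6, -0.02, 0.09, -0.02] cm 2.2
[5.52, 0.88, 7.9, -0.02, 0.09, -0.02] cm 0.3
```

```bash
python3 -m creep '[[0.4,0.9,0,0,0,0],[1.9,0.9,1.2,0,0,0],[3.5,0.9,2.4,0,0.1,0],[5.3,0.9,3.8,0,0.1,0],[4.8,0.9,4.6,0,0.1,0],[4.3,0.9,5.5,0,0.1,0],[3.9,0.9,6.3,0,0.1,0],[3.9,0.9,6.3,0,0.1,0],[4.8,0.9,7,0,0.1,0],[5.7,0.9,7.6,0,0.1,0],[5.7,0.9,7.6,0,0.1,0],[5.7,0.9,7.6,0,0.1,0]]' - 25
python3 - <<'E'
from go import *
plan([(rack(.034,-.045,.28),-8.3,30)])
E
```

```text
time: 37.55
tcp_pos: [0.5647, -0.0229, 0.3249]
tcp_rot: [-179.8, -30.3, -8.3]
contact_force: [-0.3, 0.7, -2.3]
gripper_width: 0.0555
grip_force: 25.0
t 37.5 grasp [ 0.5872 -0.0261  0.286 ] rack [ 35. -43. 286.] w 0.0555 F 25.0 q [-15.  11.  95.   5.  44.  80.] cf [-0.3  0.7 -2.3]
[-0.37, 0.19, 0.47, -0.03, -0.04, -0.0] cm 0.6
```

```bash
python3 -m creep '[[-0.1,0,0.2,0,0,0],[-0.25,0,0.45,0,0,0],[-0.25,0,0.45,0,0,0],[-0.25,0,0.45,0,0,0],[-0.25,0,0.45,0,0,0]]' - 25
python3 -m creep '[[-0.05,0,0.1,0,0,0],[-0.05,0,0.1,0,0,0],[-0.05,0,0.1,0,0,0]]' - 25
python3 - <<'E'
from go import *
plan([(rack(.034,-.045,.28),-8.3,30)])
E
```

```text
time: 37.97
tcp_pos: [0.5651, -0.023, 0.3204]
tcp_rot: [-179.8, -30.3, -8.3]
contact_force: [0.1, 0.4, -2.8]
gripper_width: 0.0555
grip_force: 25.0
time: 38.22
tcp_pos: [0.5652, -0.0231, 0.3191]
tcp_rot: [-179.8, -30.3, -8.3]
contact_force: [0.2, 0.1, -2.9]
gripper_width: 0.0551
grip_force: 25.0
t 38.2 grasp [ 0.5877 -0.0262  0.2803] rack [ 35.6 -43.  280.3] w 0.0551 F 25.0 q [-15.  12.  95.   6.  43.  80.] cf [ 0.2  0.1 -2.9]
[-0.13, 0.19, -0.06, -0.03, -0.05, 0.0] cm 0.2
```

```bash
python3 -m creep '[[-0.05,0,0.1,0,0,0],[-0.05,0,0.1,0,0,0],[-0.05,0,0.1,0,0,0]]' - 25|grep -E 'tcp_pos|contact'
python3 -m creep '[[-0.05,0,0.1,0,0,0],[-0.05,0,0.1,0,0,0],[-0.05,0,0.1,0,0,0]]' - 25|grep -E 'tcp_pos|contact'
```

```text
tcp_pos: [0.5656, -0.0231, 0.3189]
contact_force: [-1.7, 1.0, 4.0]
tcp_pos: [0.5659, -0.0231, 0.3189]
contact_force: [-4.0, 1.6, 10.7]
```

Touchdown. Release, back off and prepare the push.

```bash
python3 -m creep '[[0.05,0,-0.1,0,0,0],[0.05,0,-0.1,0,0,0]]' - 25
python3 -m creep '[[0,0,0,0,0,0],[0,0,0,0,0,0],[0,0,0,0,0,0]]' 0.5 25
python3 -m creep '[[0,0,-1.5,0,0,0],[0,0,-3.5,0,0,0],[0,0,-5.5,0,0,0],[0,0,-7.5,0,0,0],[-1,0,-9,0,0,0],[-2,0,-9.5,0,0,0],[-2,0,-9.5,0,0,0],[-2,0,-9.5,0,0,0]]' 0.5 25
python3 - <<'E'
from go import *
plan([push(-.02,-.043,.211,33)])
E
```

```text
time: 38.88
tcp_pos: [0.5656, -0.0231, 0.3189]
tcp_rot: [-179.8, -30.4, -8.3]
contact_force: [-2.0, 1.1, 6.7]
gripper_width: 0.0557
grip_force: 25.0
time: 39.13
tcp_pos: [0.5652, -0.0231, 0.3175]
tcp_rot: [-179.8, -30.3, -8.3]
contact_force: [0.3, -0.9, -0.5]
gripper_width: 0.0662
grip_force: 0.0
time: 39.8
tcp_pos: [0.5008, -0.014, 0.3898]
tcp_rot: [-179.8, -30.3, -8.3]
contact_force: [-0.7, -0.2, -0.3]
gripper_width: 0.0662
grip_force: 0.0
t 39.8 grasp [ 0.5233 -0.0171  0.3509] rack [-29.5 -43.3 350.9] w 0.0662 F 0.0 q [-17.   0.  97.   6.  52.  79.] cf [-0.7 -0.2 -0.3]
[-7.44, -0.01, 10.71, -0.03, 0.45, -0.0] cm 13.0
```

```bash
python3 -m creep '[[-2,0,2,0,0.1,0],[-3.5,0,4.5,0,0.3,0],[-5,0,7,0,0.4,0],[-6.5,0,9.2,0,0.4,0],[-7.4,0,10.7,0,0.4,0],[-7.4,0,10.7,0,0.4,0],[-7.4,0,10.7,0,0.4,0],[-7.4,0,10.7,0,0.4,0],[-7.4,0,10.7,0,0.4,0],[-7.4,0,10.7,0,0.4,0]]' -1 25
python3 - <<'E'
from go import *
plan([push(.0,-.043,.211,33),push(.051,-.043,.211,33)])
E
```

```text
time: 40.63
tcp_pos: [0.4915, -0.0123, 0.2613]
tcp_rot: [-179.8, -32.8, -8.3]
contact_force: [0.3, 0.0, 0.3]
gripper_width: 0.0019
grip_force: 0.0
t 40.6 grasp [ 0.5157 -0.0157  0.2235] rack [-37.2 -43.  223.5] w 0.0019 F 0.0 q [-17.   6. 113.  10.  30.  74.] cf [0.3 0.  0.3]
[1.53, -0.01, 1.17, -0.03, 0.03, 0.0] cm 1.9
[5.82, -0.0, 3.94, -0.03, 0.03, 0.0] cm 5.1
```

```bash
python3 -m creep '[[0.9,0,0.6,0,0,0],[1.7,0,1.2,0,0,0],[2.2,0,1.5,0,0,0],[2.7,0,1.8,0,0,0],[3.2,0,2.15,0,0,0],[3.7,0,2.5,0,0,0],[4.2,0,2.8,0,0,0],[4.7,0,3.15,0,0,0],[5.2,0,3.5,0,0,0],[5.6,0,3.75,0,0,0],[5.8,0,3.9,0,0,0],[5.8,0,3.9,0,0,0]]' -1 25
python3 -m creep '[[-1.5,0,-0.9,0,0,0],[-3.5,0,-3,0,0,0],[-5,0,-4,0,0,0],[-8,0,-6,0,0,0],[-11,0,-8,0,0,0],[-11.5,0,-8,0,0,0],[-11.5,0,-8,0,0,0],[-11.5,0,-8,0,0,0]]' 1 25
python3 - <<'E'
from go import *
from h import *
plan([])
W=viewer.grab_frame('wrist');save('w5.png',W['frame'][:300])
S=viewer.grab_frame('scene');save('end.png',cv2.resize(S['frame'],None,fx=1.4,fy=1.4))
E
```

```text
time: 41.63
tcp_pos: [0.5606, -0.0223, 0.2586]
tcp_rot: [-179.8, -32.7, -8.3]
contact_force: [0.9, -0.6, -0.2]
gripper_width: 0.0003
grip_force: 0.0
time: 42.3
tcp_pos: [0.4222, -0.0024, 0.2644]
tcp_rot: [-179.8, -32.8, -8.3]
contact_force: [0.4, -0.9, -0.5]
gripper_width: 0.0514
grip_force: 0.0
t 42.3 grasp [ 0.4463 -0.0058  0.2266] rack [-107.2  -43.3  226.6] w 0.0514 F 0.0 q [-19.  -4. 122.  12.  30.  71.] cf [ 0.4 -0.9 -0.5]
```

View pics/w5.png

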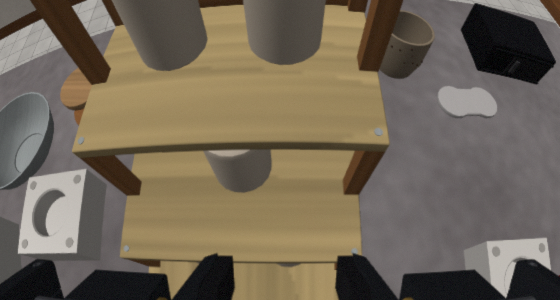

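View pics/end.png

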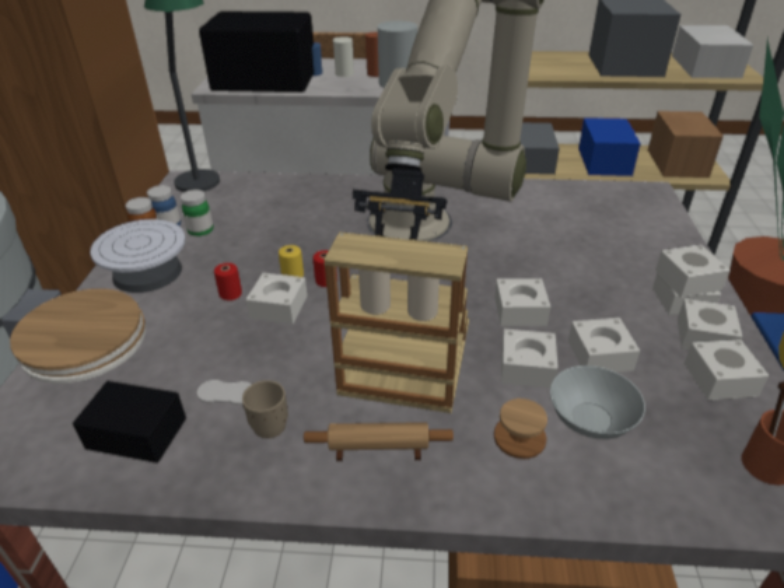

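The wrist view shows two talls and one medium standing under their boards, with feet at (165,69), (285,63) and (242,191). The bench looks untouched. I check those feet numerically, then drop to look at the low tier by mask.

```bash
python3 - <<'E'
from go import *
from h import *
W=viewer.grab_frame('wrist')
for u,v,z in[(285,63,.191),(165,69,.191),(242,191,.089)]: print((inv(wplane(W,u,v,z))*1e3).round(1))
plan([(rack(-.17,0,.20),-8.3,25),(rack(-.17,0,.11),-8.3,20)])
E
```

```text
[ 54.8 -40.6 191. ]
[ 55.5  51.9 191. ]
[-8.8 -0.3 89. ]
t 42.5 grasp [ 0.4466 -0.0058  0.2261] rack [-107.   -43.2  226.1] w 0.0634 F 0.0 q [-19.  -4. 122.  12.  30.  71.] cf [-0.7 -0.1 -0. ]
[-6.11, -4.34, -1.16, -0.03, -1.29, 0.0] cm 7.6
[-10.59, -4.31, 6.48, -0.03, -2.12, 0.0] cm 8.9
```

```bash
python3 -m creep '[[-2,-1.5,-0.5,0,-0.4,0],[-4,-3,-0.9,0,-0.8,0],[-6.1,-4.3,-1.2,0,-1.3,0],[-7.6,-4.3,1.4,0,-1.6,0],[-9.1,-4.3,4,0,-1.9,0],[-10.6,-4.3,6.5,0,-2.1,0],[-10.6,-4.3,6.5,0,-2.1,0],[-10.6,-4.3,6.5,0,-2.1,0]]' 1 25
python3 - <<'E'
from go import *
from h import *
W=viewer.grab_frame('wrist');f=W['frame'];plan([])
sat=cv2.cvtColor(f,cv2.COLOR_RGB2HSV)[...,1]
# low-saturation blobs (vase) amid the low tier's wooden floor: lip region columns within y +-95 mm
out=[]
for u in range(150,420,6):
    for v in range(230,90,-1):
        X=inv(wplane(W,u,v,.015))*1e3
        if abs(X[1])<95 and -130<X[0]<-40 and sat[v,u]<60:
            out.append((u,v,*X[:2].round(0)));break
print([tuple(map(int,o)) for o in out])
E
```

```text
time: 43.12
tcp_pos: [0.3746, 0.0484, 0.1516]
tcp_rot: [-179.8, -20.0, -8.3]
contact_force: [-0.5, -0.2, -0.1]
gripper_width: 0.0882
grip_force: 0.0
t 43.2 grasp [0.3904 0.0462 0.1105] rack [-1.701e+02  1.000e-01  1.105e+02] w 0.0879 F 0.0 q [-11.   6. 130.   3.  24.  85.] cf [ 0.9 -0.4 -0.2]Traceback (most recent call last):
  File "<stdin>", line 9, in <module>
  File "go.py", line 27, in wplane
    o,d=wray(W,u,v);return o+d*(z-o[2])/d[2]
        ~~~~^^^^^^^
  File "go.py", line 23, in wray
    s,p,R=cur();K=W['K'];x,y=(u-K[0][2])/K[0][0],(v-K[1][2])/K[1][1];r=np.hypot(x,y)
          ~~~^^
  File "go.py", line 11, in cur
    s=bot.observe(); return s,np.array(s['tcp_pos']),Ro.from_euler('xyz',s['tcp_rot'],degrees=True)
ValueError: time passes only in moves, steps and waits
```

```bash
python3 - <<'E'
import go
from go import *
from h import *
W=viewer.grab_frame('wrist');f=W['frame'];c=cur();go.cur=lambda:c
sat=cv2.cvtColor(f,cv2.COLOR_RGB2HSV)[...,1]
out=[]
for u in range(140,430,8):
    for v in range(230,80,-1):
        X=inv(wplane(W,u,v,.015))*1e3
        if abs(X[1])<95 and -130<X[0]<-40 and sat[v,u]<60:
            out.append((u,v,*X[:2].round(0)));break
print([tuple(map(int,o)) for o in out])
E
```

```text
[(196, 117, -51, 74), (204, 126, -59, 67), (212, 132, -65, 60), (220, 135, -67, 53), (228, 135, -67, 47), (236, 134, -67, 41), (244, 131, -64, 35), (252, 126, -60, 28), (260, 116, -52, 22), (316, 120, -55, -21), (324, 127, -61, -28), (332, 132, -65, -34), (340, 135, -67, -40), (348, 135, -67, -46), (356, 134, -66, -53), (364, 130, -63, -60), (372, 124, -57, -67)]
```

Both shorts are in place: their feet reach to about x = -67 mm in the rack frame, centred at y of about +48 and -45 mm. I hand the job in.

```bash
python3 -c "
from station import bot
print(bot.finish_job())"
```

```text
the job is handed in; nothing more can be done
None
```

I shelved all five vases present (two tall on the high tier, one medium on the mid, two short on the low) upright under their boards and handed the job in at about 43 s; the hand-in returned no verdict.

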